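Chuck key left in the lathe: isolate, clear, guard, switch on

TASK

Somebody has left the chuck key standing in the chuck of the small bench lathe, with the isolator on the headstock still ON. Turn the isolator to OFF before you touch the key, pull the key out and put it into the open cardboard tray (set it down, do not drop it in from above), then lower the chuck guard gently until it is fully shut, and only then turn the isolator back to ON. Leave the spray can, the pipe coupling and the tape measure in front of the lathe where they stand.

Things in the scene. Friction and masses are not known exactly. Their poses are not given: they have to be found in the camera images.
- lathe: small grey bench lathe, fixed. Origin on the bench under the chuck's key socket; own x to its back, y to its left (headstock), z up. mm: headstock x +-58, y 30..155, top z 147; chuck 77 across, axis along y at z 100, y -18..22, key socket on top at x=y=0; tool post carriage y -104..-60, up to z 114; tailstock y -157..-78, up to z 119.
- isolator (a joint): rotary switch handle on the sloped face of the box on the headstock, snap action: 0 = OFF, its low pointed end to the lathe's left (+y); 1.571 = ON, pointed end up the slope to the back (+x). Clockwise to ON, seen from the operator; axis = z of point isolator_grip. It falls away from the middle: let go past 1.2 it goes home to ON, under 0.4 to OFF. Needs 0.1 N m.
- isolator_grip (a point): point on the isolator handle's turning axis (lathe frame -20, 98, 198 mm); own z = the axis, out of the sloped face (leans 25 degrees to the front), own y along the bar to its pointed end. Black bar 54 mm long (y -26..28), 14 mm wide (x), flat sides from 22 mm below this point to 7 mm above (pointed last 12 mm: to 1 mm below). Round base 42 mm across from 22 mm below.
- guard (a joint): clear chuck guard in a metal frame: 0 = fully shut over the chuck, on its stop; 2.10 = swung up and back on its open stop. Below about 1.6 it falls shut if let go, with hardly any friction. It cannot shut while the key stands in the chuck.
- guard_bar (a point): middle of the guard's handle: steel bar 10 mm thick, 50 mm free length, along lathe y, 43 mm off the shield. When shut it is 163 mm in front of and 12 mm below the hinge line (lathe frame -107, -13, 129 mm; shield top z 157); fully open it is above and behind (lathe frame 128, -13, 288 mm).
- guard_hinge (a point): point on the guard's hinge line level with the middle of the bar, fixed to the lathe (lathe frame 56, -13, 141 mm), with the lathe's axes; the hinge runs along y.
- chuck_key: dark steel T key, 83 mm tall. Origin: its lower end, a small round pin, so it tips over if let go upright; z up along it. Square end 9.8 mm, its lowest 18 mm in the square socket with 0.7 mm play; round shank 15 mm; at 59..83 mm a square hub 16 x 16 mm; through it at 71 mm a cross bar 80 mm long, 8 mm thick, along the key's x (in the chuck: front to back).
- key_hub (a point): centre of the key's hub, 71 mm above its lower end; axes as the key's.
- card_tray: open tray of brown cardboard, 166 x 217 x 54 mm, fixed. Origin at the centre of its underside, x along the 166 mm side, y along the 217 mm side. Floor 4 mm thick; clear floor about 102 (x) by 172 (y) mm between the walls.
- spray_can: spray can, 67 mm across, 205 mm tall, standing in front of the headstock. Not to be moved. Origin: centre of its underside.
- coupling_a: grey pipe coupling standing on end, 40 mm across, 48 mm tall, in front of the lathe. Not to be moved. Origin: centre of its underside.
- tape_measure: yellow tape measure, 82 x 38 x 66 mm, standing in front of the lathe. Not to be moved. Origin under it.

How it is judged:
By the outcome, as a careful person would: the job done as asked, in the order asked, and still so for the second after the job is handed in, with the robot touching nothing.
It also fails if it takes over 70 s, if anything falls off the work surface, if the arm or the gripper's body presses on something with over 40 N, if the wrist force passes 120 N, or if a joint passes its speed limit or range.

ROBOT

A 6-joint arm with a two-finger parallel gripper is mounted at the origin on the work surface; the furniture and walls round the work are solid. World frame = base frame: x ahead of the robot, y to its left, z up, the work surface at z = 0. Lengths are in mm, angles in rad, forces in N, time in s.
With the tool pointing down it reaches from about 350 to 875 mm from the base axis. Payload 4.2 kg.
Tool frame: the origin (TCP) lies on the mounting face of the last link; the fingertips stand 173 mm ahead of it and the grasp point (between the pads) lies 155 mm ahead of it; z points along the fingers, y is the line along which they close (so a half turn about z gives the same grasp; the last joint's range is limited). The gripper opens to 85 mm and grips with 20 to 120 N. Pads are 22 mm wide; open, the fingers measure 114 mm over their backs; the gripper's body (76 mm by 85 mm) begins 54 mm behind the grasp point. The pads swing forward as they close: fully open they stand 13 mm farther back than shut.
Start: joints at [1.387, 0.385, 0.008, 0, -1.194, -0.259], TCP at [267.761, 564.716, 404.712] pointing down, gripper open.
Joint ranges: [-3.14, 3.14], [-1.21, 2.06], [-1.07, 1.41], [-3.16, 2.05], [-2.99, -0.16], [-3.1, 3.1]. Speed limits (rad/s): [2.79, 2.79, 3.14, 3.14, 3.14, 3.14].

INTERFACE

Orientations are given as a unit quaternion [x, y, z, w].
In Python, from bench import arm gives the robot as it stands. The module is installed in compiled form; this text tells all that it offers.
- The arm moves only by the tool move_arm, never from a script. Its arguments are lists of equal length, an entry for each row: "fingers": the finger opening in mm, from 0 to 85.4; "travel": the shift along the tool's x, y, z in mm, a list of three; "dr": the turn, a rotation vector about the tool's x, y, z in rad, a list of three. A call has 1 to 10 rows; each row is the pose to reach, as a shift and turn from the pose commanded when the call began, along the tool's axes at that moment; what a row does not reach only later rows make up. A row lasts 1/10 s, in which the tool goes at most 50 mm and 8.59 degrees, less where a joint would pass 70% of its speed; a pose out of reach is approached as far as the arm can. A call with a gripper value outside its range is refused whole. The fingers move at their own pace and stop on an object; the grip force is fixed at half the most. Time passes only in rows, so rows that repeat a pose let the fingers close. It gives the time, the measured TCP pose, the force, the opening and the grip force at its end, in the units of the state.
- arm.read_state(): the state, without advancing time (a new reading comes with each control period).
- arm.get_image(name): name is "scene" or "top" or "wrist"; returns the picture (420x560x3 uint8, red, green, blue); there is no depth.
- arm.camera_model(name): a dict with "intrinsics" (3x3 intrinsics, pixels), "pose" (4x4, takes a point from camera to world coordinates). Camera axes: x right, y up, looking along -z (the intrinsics and any distortion apply to the point x, -y, -z); pixel columns grow to the right and rows downward; lengths in mm; the calibration is good to about 2 mm. A picture is of the moment at which its call begins: read the wrist's pose just before it. camera_model takes no time and is no camera call; for the wrist camera it gives the pose at the moment of the call.
- arm.job_done(): hands the job in; it is judged then, once.
The state is a dict: "clock": time; "joints": joint angles; "joint_vel": joint speeds; "joint_efforts": joint torques, N m; "position": TCP position; "ee_rot": TCP orientation; "contact_force": force on the tool from outside, world axes, zero at the start; "wrist_torque": the same for the moment, N m; "gripper_width": finger opening in mm; "grasp_force": force on a finger pad.
Only numpy, scipy, OpenCV 4.12 (cv2) and the standard library are available. Lean on these libraries where they do the work, as an engineer would, in place of code of your own. Each camera call takes 0.05 s, during which the arm holds its last target. There are 200 camera calls.

## Working session

There is one attempt and no reset: what is moved stays moved. The work goes in short steps, Python scripts to look and compute and a tool call to move; the robot and the scene stay as the last step left them, time stands still between calls to the robot, and variables do not carry over. Pictures are saved under pics/ and viewed, at most 10 in all, crops included, and the job is handed in when it is done.

Besides the shell and the picture viewer there is one more tool, called after "Emit:" by a JSON object that holds its "method" and its "body", one argument or row to a line. move_arm: Moves the arm, as the interface text tells. Its arguments: {"type":"object","properties":{"fingers":{"type":"array","items":{"type":"number"}},"travel":{"type":"array","items":{"type":"array","items":{"type":"number"}}},"dr":{"type":"array","items":{"type":"array","items":{"type":"number"}}}},"required":["fingers","travel","dr"]}

```bash
mkdir -p pics; python3 - <<'E'
from bench import arm
import cv2,numpy as np
s=arm.read_state();print(s)
for n in("scene","top"):
    im=arm.get_image(n);cv2.imwrite(f"pics/{n}0.png",im[:,:,::-1]);m=arm.camera_model(n);print(n,m)
E
```

```text
{'clock': 0.0, 'joints': array([ 1.38662773e+00,  3.85557638e-01,  6.61388361e-03, -5.13179688e-04,
       -1.19398016e+00, -2.58608584e-01]), 'joint_vel': array([ 0.00312524, -0.00019976,  0.00099449, -0.00063486,  0.00034131,
       -0.00059836]), 'joint_efforts': array([-1.14128616e-03, -3.92291200e+01,  1.88398182e+01,  4.18628097e+00,
       -4.70735933e-03,  1.10351472e-06]), 'position': array([267.65414513, 564.55829135, 403.61373174]), 'ee_rot': array([ 9.75572105e-01, -2.19676761e-01, -1.98736742e-04,  1.07193085e-03]), 'contact_force': array([ 0.66274698,  0.62430153, -0.46406083]), 'wrist_torque': array([-0.00686453, -0.0440161 ,  0.03933094]), 'grasp_force': 0.0, 'gripper_width': 85.54692172327834}
scene {'intrinsics': array([[461.17947098,   0.        , 276.68134395],
       [  0.        , 461.17947098, 208.31361881],
       [  0.        ,   0.        ,   1.        ]]), 'pose': array([[ 8.83719136e-01,  3.67130309e-01, -2.90268539e-01,
         2.36185900e+02],
       [-4.67746864e-01,  6.71727616e-01, -5.74451809e-01,
        -4.90399304e+02],
       [-1.59172761e-02,  6.43426255e-01,  7.65342600e-01,
         7.96518910e+02],
       [ 0.00000000e+00,  0.00000000e+00,  0.00000000e+00,
         1.00000000e+00]])}
top {'intrinsics': array([[432.41629673,   0.        , 277.2233837 ],
       [  0.        , 432.41629673, 212.57560131],
       [  0.        ,   0.        ,   1.        ]]), 'pose': array([[ 3.55284389e-04,  9.93459544e-01, -1.14184094e-01,
         3.80838348e+02],
       [-9.99898009e-01,  1.98318313e-03,  1.41435116e-02,
        -2.30653444e+01],
       [ 1.42774546e-02,  1.14167423e-01,  9.93358925e-01,
         9.70372947e+02],
       [ 0.00000000e+00,  0.00000000e+00,  0.00000000e+00,
         1.00000000e+00]])}
```

```bash
python3 - <<'E'
import cv2
for n in("scene","top"):
    cv2.imwrite(f"pics/{n}0b.png",cv2.resize(cv2.imread(f"pics/{n}0.png"),(800,600),interpolation=cv2.INTER_CUBIC))
E
```

```text
(no output)
```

View pics/scene0b.png

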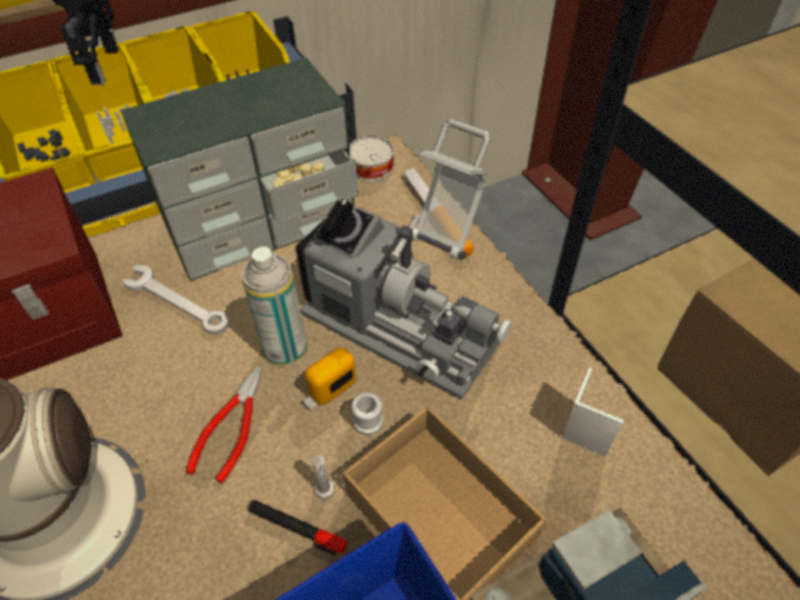

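View pics/top0b.png

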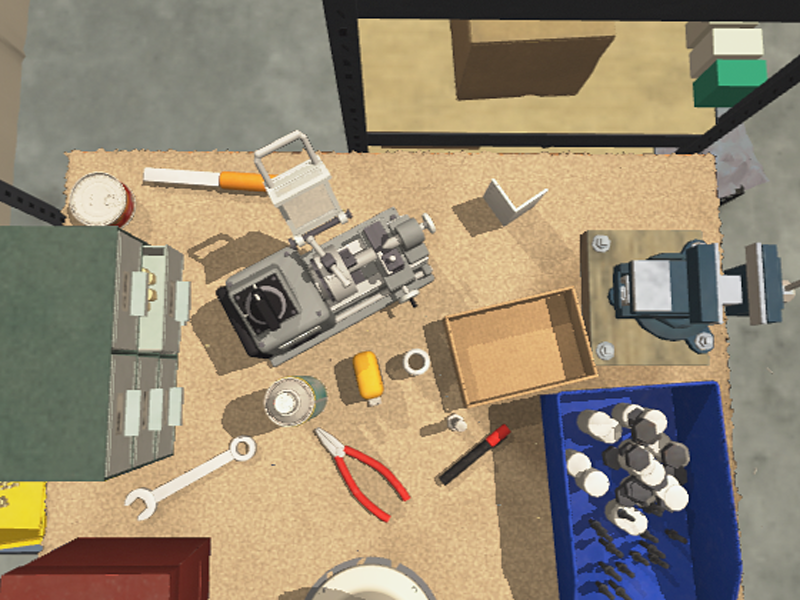

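The scene view (scaled by 1.43) has the guard open at about (455,150), the isolator at (345,225), the key at (405,240) and the tray at (440,500). The top view has the isolator at (267,300), the chuck at (320,260) and the tray at (520,345). I'll zoom in next.

```bash
python3 - <<'E'
import cv2,numpy as np
t=cv2.imread("pics/top0.png")[85:265,145:312];s=cv2.imread("pics/scene0.png")[75:285,200:365]
# two panels 400x600: top crop origin (145,85), scene crop origin (200,75)
f=2.4
a=cv2.resize(t,None,fx=f,fy=f,interpolation=cv2.INTER_CUBIC);b=cv2.resize(s,None,fx=f,fy=f,interpolation=cv2.INTER_CUBIC)
h=max(a.shape[0],b.shape[0]);c=np.zeros((h,a.shape[1]+b.shape[1],3),np.uint8);c[:a.shape[0],:a.shape[1]]=a;c[:b.shape[0],a.shape[1]:]=b
print(a.shape,b.shape,c.shape);cv2.imwrite("pics/crop1.png",c)
E
```

```text
(432, 401, 3) (504, 396, 3) (504, 797, 3)
```

View pics/crop1.png

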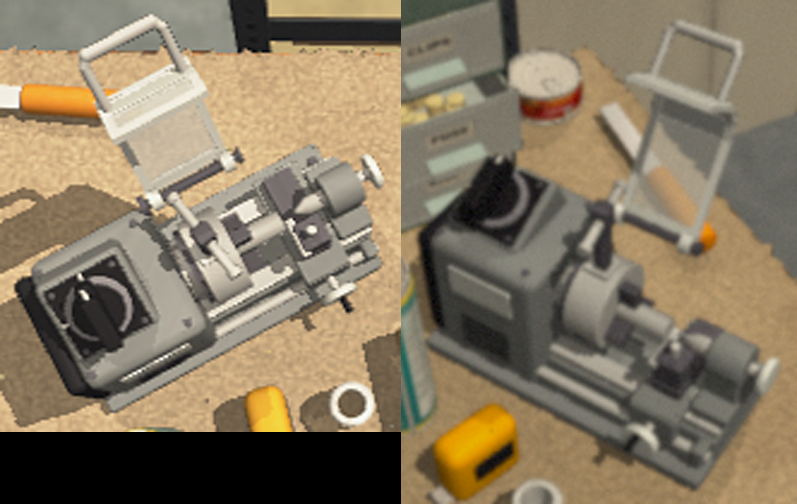

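In the top crop the hub is at (206,235), the guard bar runs (85,55)–(155,20), the hinge (150,203)–(232,157), and the isolator centre is (102,308). In the scene crop the hub is at (603,212), the bar centre (708,35) and the isolator centre about (495,195).

```bash
cat > h.py <<'E'
import numpy as np,cv2
from scipy.spatial.transform import Rotation as R
from scipy.optimize import least_squares
def proj(m,P):
    P=np.atleast_2d(P);T=np.linalg.inv(m["pose"]);c=P@T[:3,:3].T+T[:3,3]
    c=c*[1,-1,-1];p=c@m["intrinsics"].T;return p[:,:2]/p[:,2:]
def plane(m,uv,z):
    uv=np.atleast_2d(uv).astype(float);d=np.c_[uv,np.ones(len(uv))]@np.linalg.inv(m["intrinsics"]).T
    d=(d*[1,-1,-1])@m["pose"][:3,:3].T;o=m["pose"][:3,3];t=(np.asarray(z)-o[2])/d[:,2];return o+t[:,None]*d
def L2W(q,P):
    P=np.atleast_2d(P).astype(float);c,s=np.cos(q[2]),np.sin(q[2])
    return np.c_[q[0]+c*P[:,0]-s*P[:,1],q[1]+s*P[:,0]+c*P[:,1],P[:,2]]
E
python3 - <<'E'
from h import *
from bench import arm
mt,ms=arm.camera_model("top"),arm.camera_model("scene")
f=2.4
LP=np.array([[0,0,203],[128,-13,288],[56,-13,141],[-20,98,190]])
tp=np.array([[206,235],[120,37],[190,181],[102,308]])/f+[145,85]
sp=(np.array([[603,208],[708,35],[653,226],[495,195]])-[401,0])/f+[200,75]
r=lambda q:np.r_[(proj(mt,L2W(q,LP))-tp).ravel(),(proj(ms,L2W(q,LP))-sp).ravel()]
s=least_squares(r,[600,100,.38],loss="soft_l1");print(s.x,r(s.x).round(1).reshape(-1,2).tolist())
np.save("q0.npy",s.x)
im=cv2.imread("pics/top0.png");hsv=cv2.cvtColor(im,cv2.COLOR_BGR2HSV)
# obstacles and tray corners (clicked in 800x600 view)
c=np.array([[445,318],[577,289],[596,375],[464,407]])*.7
W=plane(mt,c,54);print("tray",W.round(0).tolist(),W.mean(0))
for n,p,z in(("can",(285,402),205),("coup",(416,362),48),("tape",(368,372),66)):print(n,plane(mt,np.array([p])*.7,z).round(0))
E
```

```text
[5.25963980e+02 4.97898736e+01 4.98824797e-01] [[-0.2, -1.9], [1.2, -0.7], [1.9, -1.4], [1.0, 4.0], [-0.5, -0.8], [-0.6, -0.6], [-0.5, 0.0], [-4.1, -3.6]]
tray [[465.0, -109.0, 54.0], [509.0, -308.0, 54.0], [380.0, -332.0, 54.0], [334.0, -136.0, 54.0]] [ 421.99724917 -221.39356797   54.        ]
can [[348. 102. 205.]]
coup [[400. -66.  48.]]
tape [[385.   5.  66.]]
```

```bash
cat >> h.py <<'E'
def delta(st,Rt,p):   # travel, dr in present tool axes to reach TCP pose
    R0=R.from_quat(st["ee_rot"]);return R0.inv().apply(np.asarray(p)-st["position"]).round(1).tolist(),(R0.inv()*Rt).as_rotvec().round(4).tolist()
def frame(z,y):
    z=np.array(z,float);z/=np.linalg.norm(z);y=np.array(y,float);y-=z*(y@z);y/=np.linalg.norm(y)
    return R.from_matrix(np.c_[np.cross(y,z),y,z])
def tri(ma,ua,mb,ub):
    r=lambda P:np.r_[(proj(ma,P)-ua).ravel(),(proj(mb,P)-ub).ravel()]
    s=least_squares(r,[450,0,150]);return s.x,r(s.x)
E
python3 - <<'E'
from h import *
from bench import arm
mt,ms=arm.camera_model("top"),arm.camera_model("scene")
f=2.4
LP=np.array([[0,0,203],[128,-13,288],[56,-13,141],[-10.7,98,178]])
tp=np.array([[206,235],[120,37],[190,181],[102,308]])/f+[145,85]
sp=(np.array([[603,208],[708,35],[653,226],[495,198]])-[401,0])/f+[200,75]
r=lambda q:np.r_[(proj(mt,L2W(q,LP))-tp).ravel(),(proj(ms,L2W(q,LP))-sp).ravel()]
s=least_squares(r,[600,100,.38],loss="soft_l1");q=s.x;print(q,r(q).round(1).reshape(-1,2).tolist())
np.save("q0.npy",q)
print("cab",tri(mt,np.array([114,227])*.7,ms,np.array([345,103])*.7))
a=np.radians(25);Rl=R.from_euler("z",q[2])
ax=Rl.apply([-np.sin(a),0,np.cos(a)]);T=frame(-ax,Rl.apply([0,1,0]))
g=L2W(q,[-20,98,198])[0];p=g+ax*(155+90)
st=arm.read_state();print(g,ax,p,delta(st,T,p))
E
```

```text
[5.25732152e+02 4.92659069e+01 5.07179394e-01] [[0.1, -1.7], [0.9, -0.3], [1.9, -1.2], [0.5, 0.8], [-0.5, -0.6], [-1.0, -0.6], [-0.6, 0.1], [-0.9, -2.6]]
cab (array([561.02675437, 309.34313931, 229.03795848]), array([ 0.32604825, -0.94962702, -1.21564022,  0.22663567]))
[460.64985524 125.21519713 198.        ] [-0.36941823 -0.20527145  0.90630779] [370.14239001  74.92369088 420.04540782] ([302.4, 398.5, -15.5], [0.4777, -0.2474, 2.1499])
```

Emit:
{"method": "move_arm", "body": {
  "fingers": [85, 85, 85, 85, 85, 85, 50, 50, 50, 50],
  "travel": [
    [0, 0, -50],
    [0, 0, -90],
    [50, 66, -90],
    [100, 132, -90],
    [150, 198, -90],
    [200, 264, -90],
    [250, 330, -80],
    [302.4, 398.5, -60],
    [302.4, 398.5, -15.5],
    [302.4, 398.5, -15.5]
  ],
  "dr": [
    [0, 0, 0],
    [0, 0, 0.14],
    [0.06, -0.03, 0.28],
    [0.1, -0.05, 0.42],
    [0.13, -0.07, 0.56],
    [0.16, -0.08, 0.7],
    [0.19, -0.1, 0.84],
    [0.22, -0.11, 0.98],
    [0.25, -0.13, 1.12],
    [0.28, -0.145, 1.26]
  ]
}}

```text
clock: 1.1
position: [348.0, 176.3, 455.0]
ee_rot: [-0.646, 0.749, 0.038, 0.143]
contact_force: [0.3, 0.3, -0.3]
gripper_width: 49.9
grasp_force: 0.0
```

```bash
cat > iso.py <<'E'
from h import *
from bench import arm
import sys
q=np.load("q0.npy");a=np.radians(25);Rl=R.from_euler("z",q[2])
ax=Rl.apply([-np.sin(a),0,np.cos(a)]);T=frame(-ax,Rl.apply([0,1,0]))
g=L2W(q,[-20,98,198])[0];p=g+ax*(155+float(sys.argv[1]))
st=arm.read_state();print(delta(st,T,p),st["position"],st["joints"].round(3),st["clock"],st["contact_force"].round(1))
E
python3 iso.py 90
```

```text
([103.4, -33.6, 12.6], [0.1971, -0.0985, 0.8846]) [348.03121052 176.30653522 454.99560598] [ 0.882 -0.132 -0.475 -0.032 -0.932 -1.014] 1.1 [ 0.3  0.3 -0.3]
```

Emit:
{"method": "move_arm", "body": {
  "fingers": [50, 50, 50, 50, 50, 50, 50, 50, 50],
  "travel": [
    [20, -7, 3],
    [40, -13, 6],
    [60, -20, 9],
    [80, -27, 11],
    [103, -33.5, 12.6],
    [103, -33.5, 12.6],
    [103, -33.5, 12.6],
    [103, -33.5, 12.6],
    [103, -33.5, 12.6]
  ],
  "dr": [
    [0.197, -0.0985, 0.885],
    [0.197, -0.0985, 0.885],
    [0.197, -0.0985, 0.885],
    [0.197, -0.0985, 0.885],
    [0.197, -0.0985, 0.885],
    [0.197, -0.0985, 0.885],
    [0.197, -0.0985, 0.885],
    [0.197, -0.0985, 0.885],
    [0.197, -0.0985, 0.885]
  ]
}}

```text
clock: 2.0
position: [371.1, 78.0, 421.0]
ee_rot: [-0.249, 0.944, 0.054, 0.209]
contact_force: [0.4, -0.5, 0.0]
gripper_width: 49.5
grasp_force: 0.0
```

```bash
python3 iso.py 90; python3 - <<'E'
from h import *
from bench import arm
m=arm.camera_model("wrist");im=arm.get_image("wrist");cv2.imwrite("pics/w1.png",im[:,:,::-1])
cv2.imwrite("pics/w1b.png",cv2.resize(im[:,:,::-1],(800,600),interpolation=cv2.INTER_CUBIC))
np.savez("w1.npz",**m);print(m)
q=np.load("q0.npy");print((proj(m,L2W(q,[[-20,98,198],[-10.7,98,178],[0,0,203],[-40,0,195],[40,0,195],[56,-13,141],[128,-13,288]]))/.7).round())
E
```

```text
([2.5, -2.2, -0.1], [0.0014, -0.0015, 0.0074]) [371.13157279  77.96190751 420.98355849] [ 0.663 -0.162 -0.654  0.105 -0.651 -1.788] 2.0 [ 0.4 -0.5  0. ]
{'intrinsics': array([[337.1677456 ,   0.        , 279.97128714],
       [  0.        , 337.1677456 , 210.1847518 ],
       [  0.        ,   0.        ,   1.        ]]), 'pose': array([[-4.91926681e-01, -6.34508679e-01, -5.96160110e-01,
         3.18641848e+02],
       [ 8.70635608e-01, -3.59558044e-01, -3.35725558e-01,
         4.82150289e+01],
       [-1.33338229e-03, -6.84190580e-01,  7.29302045e-01,
         3.59946167e+02],
       [ 0.00000000e+00,  0.00000000e+00,  0.00000000e+00,
         1.00000000e+00]])}
[[394. 315.]
 [395. 300.]
 [196. 350.]
 [177. 277.]
 [221. 386.]
 [229. 334.]
 [190. 621.]]
```

View pics/w1b.png

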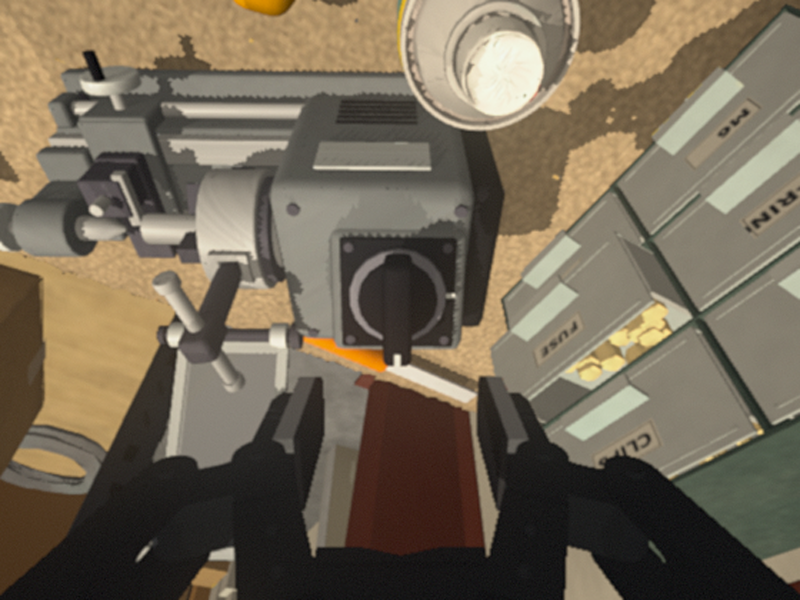

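The wrist picture shows the dial ring centred at (397,297), where (395,300) was predicted. The key hub is at (200,340), with its cross bar ends at (165,285) and (232,382). The isolator bar lines up with the fingers.

```bash
python3 - <<'E'
from h import *
m=dict(np.load("w1.npz"));q=np.load("q0.npy")
W=plane(m,np.array([[165,281],[232,382],[200,336]])*.7,195);c=R.from_euler("z",-q[2])
print(W,c.apply(W-[q[0],q[1],0]).round(1))
W=plane(m,np.array([[397,297],[398,315]])*.7,[178,198]);print(c.apply(W-[q[0],q[1],0]).round(1))
W=plane(m,np.array([[280,207],[460,200],[347,238],[457,237]])*.7,[147,147,165,165]);print(c.apply(W-[q[0],q[1],0]).round(1))
E
python3 iso.py 3
```

```text
[[495.52919372  25.66565283 195.        ]
 [554.28831342  73.29000876 195.        ]
 [524.81722977  48.4504584  195.        ]] [[-37.9  -6.  195. ]
 [ 36.6   7.1 195. ]
 [ -1.2  -0.3 195. ]]
[[-13.1  99.1 178. ]
 [-20.   99.7 198. ]]
[[-46.9  38.8 147. ]
 [-51.7 130.8 147. ]
 [-40.7  74.2 165. ]
 [-41.7 128.6 165. ]]
([2.5, -2.3, 86.9], [0.0014, -0.0013, 0.0071]) [371.18988715  78.0247093  421.01397339] [ 0.663 -0.162 -0.654  0.106 -0.651 -1.789] 2.05 [-0.1 -0.   0.1]
```

Emit:
{"method": "move_arm", "body": {
  "fingers": [50, 50, 50, 50, 50, 14, 10, 8, 8],
  "travel": [
    [2.5, -1.3, 30],
    [2.5, -1.3, 60],
    [2.5, -1.3, 80],
    [2.5, -1.3, 87],
    [2.5, -1.3, 87],
    [2.5, -1.3, 87],
    [2.5, -1.3, 87],
    [2.5, -1.3, 87],
    [2.5, -1.3, 87]
  ],
  "dr": [
    [0, 0, 0.007],
    [0, 0, 0.007],
    [0, 0, 0.007],
    [0, 0, 0.007],
    [0, 0, 0.007],
    [0, 0, 0.007],
    [0, 0, 0.007],
    [0, 0, 0.007],
    [0, 0, 0.007]
  ]
}}

```text
clock: 2.95
position: [401.6, 93.3, 342.0]
ee_rot: [-0.244, 0.945, 0.055, 0.21]
contact_force: [-6.5, 1.6, 5.5]
gripper_width: 12.5
grasp_force: 59.4
```

```bash
python3 iso.py 3
```

```text
([0.0, -0.8, 0.9], [0.0011, 0.001, -0.0019]) [401.55190189  93.29893318 342.04539469] [ 0.64   0.003 -0.748  0.145 -0.39  -1.828] 2.95 [-6.5  1.6  5.5]
```

Emit:
{"method": "move_arm", "body": {
  "fingers": [8, 8, 8, 8, 8, 8, 8, 8, 8, 8],
  "travel": [
    [0, 0, 0],
    [0, 0, 0],
    [0, 0, 0],
    [0, 0, 0],
    [0, 0, 0],
    [0, 0, 0],
    [0, 0, 0],
    [0, 0, 0],
    [0, 0, 0],
    [0, 0, 0]
  ],
  "dr": [
    [0, 0, -0.148],
    [0, 0, -0.296],
    [0, 0, -0.444],
    [0, 0, -0.592],
    [0, 0, -0.74],
    [0, 0, -0.888],
    [0, 0, -1.036],
    [0, 0, -1.184],
    [0, 0, -1.332],
    [0, 0, -1.48]
  ]
}}

```text
clock: 3.95
position: [401.6, 93.3, 342.1]
ee_rot: [0.819, -0.531, 0.101, -0.192]
contact_force: [-5.8, 0.3, 6.0]
gripper_width: 12.7
grasp_force: 59.5
```

```bash
python3 iso.py 3
```

```text
([0.8, 0.0, 0.9], [0.0, 0.0014, 1.4847]) [401.64769036  93.30539909 342.09667282] [ 0.64   0.003 -0.748  0.146 -0.39  -0.341] 3.95 [-5.8  0.3  6. ]
```

Emit:
{"method": "move_arm", "body": {
  "fingers": [8, 50, 50, 50, 50, 50, 50, 50],
  "travel": [
    [0, 0, 0],
    [0, 0, 0],
    [0, 0, 0],
    [0, 0, 0],
    [0, 0, -30],
    [0, 0, -75],
    [0, 0, -115],
    [0, 0, -115]
  ],
  "dr": [
    [0, 0, -0.07],
    [0, 0, -0.07],
    [0, 0, -0.07],
    [0, 0, -0.07],
    [0, 0, -0.07],
    [0, 0, -0.07],
    [0, 0, -0.07],
    [0, 0, -0.07]
  ]
}}

```text
clock: 4.75
position: [359.0, 69.2, 450.5]
ee_rot: [0.835, -0.504, 0.11, -0.193]
contact_force: [0.3, 1.5, 0.2]
gripper_width: 49.8
grasp_force: 0.0
```

```bash
python3 - <<'E'
from h import *
from bench import arm
t=arm.get_image("top")[:,:,::-1];m=arm.camera_model("wrist");w=arm.get_image("wrist")[:,:,::-1];np.savez("w2.npz",**m)
cv2.imwrite("pics/t2.png",t);cv2.imwrite("pics/w2.png",w)
cv2.imwrite("pics/c2.png",np.hstack([cv2.resize(w,(480,360)),cv2.resize(t[120:270,140:270],None,fx=2.4,fy=2.4)]))
print(arm.read_state())
E
```

```text
{'clock': 4.85, 'joints': array([ 0.66554534, -0.21342862, -0.6249161 ,  0.09853257, -0.7291974 ,
       -0.24115406]), 'joint_vel': array([ 0.00118507,  0.04167114, -0.03599121, -0.00508992,  0.00128475,
        0.00163781]), 'joint_efforts': array([ 3.12867842e-02, -9.47445452e+00,  2.04560226e+01,  4.43079337e+00,
        8.53479803e-01, -9.22941072e-04]), 'position': array([359.03542572,  69.32313127, 445.77135931]), 'ee_rot': array([ 0.83547878, -0.50492959,  0.1071938 , -0.18849618]), 'contact_force': array([ 0.00807269, -0.7074984 , -0.39672403]), 'wrist_torque': array([-0.41792237,  0.76035353,  0.0538167 ]), 'grasp_force': 0.0, 'gripper_width': 49.928251218731255}
```

View pics/c2.png

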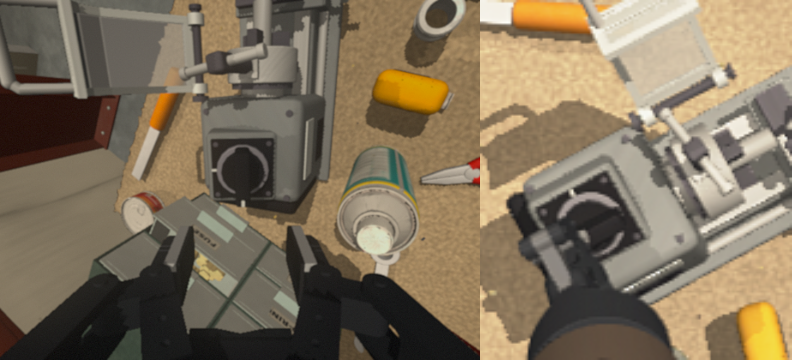

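The isolator now points to the lathe's left, so it is OFF. The key still leans front to back in the chuck. Next I fit the arm kinematics so I can plan a side grasp on the shank.

```bash
cat > kin.py <<'E'
from h import *
import itertools
D=[([1.38662773,.385557638,.00661388361,-.000513,-1.19398,-.258608],[267.654,564.558,403.614],[.975572,-.219677,-.0002,.00107]),
([.882,-.132,-.475,-.032,-.932,-1.014],[348.03,176.31,455.0],[-.646,.749,.038,.143]),
([.663,-.162,-.654,.105,-.651,-1.788],[371.13,77.96,420.98],[-.249,.944,.054,.209]),
([.64,.003,-.748,.145,-.39,-1.828],[401.55,93.3,342.05],[-.244,.945,.055,.21]),
([.64,.003,-.748,.146,-.39,-.341],[401.65,93.3,342.1],[.819,-.531,.101,-.192]),
([.66554534,-.21342862,-.6249161,.09853257,-.7291974,-.24115406],[359.035,69.323,445.771],[.83547878,-.50492959,.1071938,-.18849618])]
def fk(j,p,s):
    a1,off,h,a2,L2,L3,c3,d6=p[:8];E=R.from_euler
    A=E("z",j[0]);P=A.apply([a1,off,h]);A=A*E("y",j[1]);P=P+A.apply([a2,0,L2])
    A=A*E("y",-j[2]);P=P+A.apply([L3,0,c3]);A=A*E("x",s[0]*j[3])*E("y",-j[4]);P=P+A.apply([d6,0,0])
    return P,A*E("x",s[1]*j[5])*R.from_rotvec(p[8:11])
def res(p,s,D=D):
    o=[]
    for j,x,q in D:
        P,A=fk(j,p,s);o+=list((P-x)/3)+list((A.inv()*R.from_quat(q)).as_rotvec()*100)
    return np.array(o)
if __name__=="__main__":
    for s in itertools.product((1,-1),(1,-1)):
        best=min((least_squares(res,[0,-160,300,0,400,400,0,80,*v],args=(s,)) for v in ([0,1.57,0],[1.2,1.2,1.2],[-1.2,1.2,-1.2])),key=lambda b:b.cost)
        print(s,best.cost.round(2),best.x.round(3))
        if best.cost<20:np.savez("kin.npz",p=best.x,s=s)
E
python3 kin.py
```

```text
(1, 1) 54105.48 [ 8.88980e+01 -1.61742e+02  1.10600e+01  4.82550e+01  4.47032e+02
  2.97936e+02  6.26270e+01 -4.71860e+01  1.45000e-01  1.63400e+00
  4.00000e-02]
(1, -1) 673.49 [  88.898 -161.742   11.06    48.255  447.032  297.936   62.627  -47.186
   -1.264    1.128   -1.346]
(-1, 1) 56369.25 [ 2.87740e+01 -1.58547e+02  1.49292e+02  1.26160e+01  5.67238e+02
  3.73031e+02  7.59300e+00  1.37122e+02  1.99000e-01  1.56100e+00
  1.98000e-01]
(-1, -1) 8.71 [  28.774 -158.547  149.292   12.616  567.237  373.031    7.593  137.122
   -1.209    1.209   -1.209]
```

```bash
cat > plan.py <<'E'
from kin import *
k=np.load("kin.npz");pp,ss=k["p"],k["s"]
lo=np.array([-3.14,-1.21,-1.07,-3.16,-2.99,-3.1]);hi=np.array([3.14,2.06,1.41,2.05,-.16,3.1])
rng=np.random.default_rng(0)
def ik(P,A,seeds=None,n=12):
    out=[]
    f=lambda j:np.r_[(fk(j,pp,ss)[0]-P)/10,(fk(j,pp,ss)[1].inv()*A).as_rotvec()*10]
    for x0 in ([seeds] if seeds is not None else [])+list(rng.uniform(lo,hi,(n,6))):
        r=least_squares(f,np.clip(x0,lo+.01,hi-.01),bounds=(lo,hi),max_nfev=60)
        if r.cost<.01 and not any(np.allclose(r.x,o,atol=.05) for o in out):out.append(r.x)
    return out
q=np.load("q0.npy");kyaw=.681
def pick(alpha,az,sgn,s=40,ahead=10,back=0):   # az: tool horizontal heading rel. lathe +y, + towards front
    h=R.from_euler("z",q[2]+az).apply([0,1,0]);z=np.sin(alpha)*h-np.cos(alpha)*np.array([0,0,1])
    y=sgn*np.cross(h,[0,0,1]);T=frame(z,y);g=np.r_[L2W(q,[-1,0,120.5+s])[0]];return T,g-z*(155+ahead+back),g
def place(T,u,g,pitch=.05,ahead=10,az=0):
    u=np.r_[u,0]/np.linalg.norm(u);v=R.from_rotvec(np.cross(u,[0,0,-1])*pitch);u=v.apply(u);d=v.apply([0,0,-1])
    K=R.from_matrix(np.c_[np.cross(d,-u),d,-u]);A=K*R.from_euler("z",kyaw).inv()*T
    return A,np.array(g)-A.as_matrix()[:,2]*(155+ahead)
E
cat > t.py <<'E'
from plan import *
U=np.array([.216,-.976])
for al in (45,60):
  for az in (0,-.3):
    for sg in (1,-1):
        T,P,g=pick(np.radians(al),az,sg)
        a=ik(P,T);print(al,az,sg,"pick",[x.round(2).tolist() for x in a])
        if a:
          for w in(1,-1):
            A,Pp=place(T,w*U,[422,-221,18]);print("   place",w,[x.round(2).tolist() for x in ik(Pp,A)])
E
time python3 t.py
```

```text
45 0 1 pick [[0.03, 0.57, -0.18, -0.71, -1.33, -2.31]]
   place 1 []
   place -1 [[-0.44, 0.76, -0.26, -0.51, -1.2, 0.93]]
45 0 -1 pick [[0.03, 0.57, -0.18, -0.7, -1.33, 0.83]]
   place 1 []
   place -1 [[-0.44, 0.76, -0.26, -0.51, -1.2, -2.21]]
45 -0.3 1 pick [[-0.0, 0.5, -0.33, -0.87, -1.14, -2.39]]
   place 1 []
   place -1 [[-0.39, 0.83, -0.15, -0.39, -1.38, 0.63]]
45 -0.3 -1 pick [[-0.0, 0.5, -0.33, -0.86, -1.14, 0.75]]
   place 1 []
   place -1 [[-0.39, 0.83, -0.15, -0.39, -1.38, -2.51]]
60 0 1 pick [[-0.03, 0.69, -0.14, -0.84, -1.51, -2.19]]
   place 1 [[0.19, 0.45, -1.04, 1.78, -0.48, 1.36]]
   place -1 [[-0.34, 0.64, -0.37, -0.38, -0.99, 0.79]]
60 0 -1 pick [[-0.03, 0.69, -0.14, -0.84, -1.51, 0.95]]
   place 1 [[0.19, 0.45, -1.04, 1.78, -0.48, -1.78]]
   place -1 [[-0.34, 0.64, -0.37, -0.38, -0.99, -2.35]]
60 -0.3 1 pick [[-0.08, 0.61, -0.32, -1.03, -1.32, -2.2]]
   place 1 []
   place -1 [[-0.28, 0.74, -0.23, -0.23, -1.24, 0.51]]
60 -0.3 -1 pick [[-0.08, 0.61, -0.32, -1.03, -1.31, 0.94]]
   place 1 []
   place -1 [[-0.28, 0.74, -0.23, -0.23, -1.24, -2.63]]
real	0m22.607s
user	0m22.968s
sys	0m0.205s
```

```bash
cat >> plan.py <<'E'
def rows(j0,j1,n,st,final=None):
    tr,dr,tips=[],[],[]
    R0=R.from_quat(st["ee_rot"])
    for i in range(1,n+1):
        P,A=fk(j0+(j1-j0)*i/n,pp,ss)
        if i==n and final is not None:A,P=final
        tr.append(R0.inv().apply(P-st["position"]).round(0).tolist());dr.append((R0.inv()*A).as_rotvec().round(2).tolist())
        c=R.from_euler("z",-q[2]);z=A.as_matrix()[:,2];tips.append((c.apply(P+173*z-[q[0],q[1],0]).round(0).tolist(),c.apply(P-[q[0],q[1],0]).round(0).tolist()))
    print("travel",tr);print("dr",dr);print("tips/tcp lathe",tips)
E
cat > t.py <<'E'
from plan import *
from bench import arm
st=arm.read_state()
T,P,g=pick(np.radians(60),0,-1,back=110)
js=ik(P+[0,0,0],T,np.array([-.03,.69,-.14,-.84,-1.51,.95]),0);print(P,js)
print("check fk",fk(st["joints"],pp,ss)[0]-st["position"])
rows(st["joints"],js[0],10,st,(T,P))
E
python3 t.py
```

```text
[ 640.53413024 -159.39711263  298.        ] [array([-0.1463311 ,  0.72359934,  0.13931713, -0.77075098, -1.73468688,
        0.8351489 ])]
check fk [-1.33140865 -1.50615208 -5.91071415]
travel [[17.0, -16.0, 19.0], [37.0, -34.0, 35.0], [61.0, -51.0, 52.0], [88.0, -65.0, 71.0], [119.0, -77.0, 91.0], [154.0, -86.0, 112.0], [194.0, -90.0, 132.0], [238.0, -89.0, 152.0], [285.0, -82.0, 172.0], [335.0, -68.0, 191.0]]
dr [[-0.13, -0.01, 0.03], [-0.24, -0.05, 0.06], [-0.35, -0.11, 0.09], [-0.44, -0.2, 0.11], [-0.5, -0.31, 0.14], [-0.55, -0.43, 0.16], [-0.56, -0.58, 0.18], [-0.54, -0.72, 0.19], [-0.49, -0.88, 0.2], [-0.41, -1.02, 0.21]]
tips/tcp lathe [([-61.0, 83.0, 271.0], [-114.0, 81.0, 435.0]), ([-57.0, 71.0, 259.0], [-91.0, 60.0, 428.0]), ([-53.0, 60.0, 248.0], [-69.0, 37.0, 419.0]), ([-47.0, 48.0, 239.0], [-48.0, 9.0, 408.0]), ([-39.0, 36.0, 232.0], [-30.0, -22.0, 394.0]), ([-30.0, 21.0, 226.0], [-14.0, -57.0, 379.0]), ([-20.0, 2.0, 221.0], [-3.0, -97.0, 362.0]), ([-11.0, -23.0, 218.0], [4.0, -141.0, 343.0]), ([-4.0, -53.0, 215.0], [5.0, -188.0, 321.0]), ([-1.0, -88.0, 212.0], [-1.0, -238.0, 298.0])]
```

```bash
sed -i 's/def rows(j0,j1,n,st,final=None):/def rows(j0,j1,n,st,final=None,bump=(0,0,0)):/; s/        c=R.from_euler("z",-q\[2\]);z/XX/' plan.py
python3 - <<'E'
s=open("plan.py").read()
s=s.replace("XX","        c=R.from_euler(\"z\",-q[2]);z").replace("        if i==n and final is not None:A,P=final\n","        if i==n and final is not None:A,P=final\n        P=P+np.sin(np.pi*i/n)*R.from_euler('z',q[2]).apply(bump)\n")
open("plan.py","w").write(s)
E
sed -i 's/rows(st.*/rows(st["joints"],js[0],12,st,(T,P),(-40,0,70))/' t.py; python3 t.py
```

```text
[ 640.53413024 -159.39711263  298.        ] [array([-0.1463311 ,  0.72359934,  0.13931713, -0.77075098, -1.73468688,
        0.8351489 ])]
check fk [-1.33140865 -1.50615208 -5.91071415]
travel [[15.0, -11.0, -5.0], [30.0, -25.0, -11.0], [49.0, -38.0, -13.0], [69.0, -50.0, -11.0], [93.0, -61.0, -3.0], [119.0, -71.0, 11.0], [148.0, -78.0, 31.0], [180.0, -83.0, 56.0], [215.0, -86.0, 85.0], [253.0, -84.0, 119.0], [293.0, -78.0, 154.0], [335.0, -68.0, 191.0]]
dr [[-0.1, -0.01, 0.02], [-0.21, -0.03, 0.05], [-0.3, -0.08, 0.07], [-0.38, -0.14, 0.1], [-0.45, -0.21, 0.12], [-0.5, -0.31, 0.14], [-0.54, -0.41, 0.16], [-0.56, -0.53, 0.17], [-0.55, -0.65, 0.19], [-0.53, -0.77, 0.2], [-0.48, -0.9, 0.21], [-0.41, -1.02, 0.21]]
tips/tcp lathe [([-72.0, 86.0, 291.0], [-128.0, 84.0, 454.0]), ([-79.0, 75.0, 298.0], [-119.0, 68.0, 466.0]), ([-84.0, 65.0, 303.0], [-108.0, 49.0, 473.0]), ([-86.0, 56.0, 306.0], [-96.0, 28.0, 476.0]), ([-84.0, 46.0, 305.0], [-84.0, 5.0, 473.0]), ([-79.0, 36.0, 302.0], [-70.0, -22.0, 464.0]), ([-70.0, 24.0, 294.0], [-55.0, -51.0, 450.0]), ([-58.0, 9.0, 283.0], [-41.0, -84.0, 429.0]), ([-44.0, -10.0, 269.0], [-27.0, -119.0, 402.0]), ([-28.0, -32.0, 251.0], [-15.0, -156.0, 371.0]), ([-14.0, -58.0, 232.0], [-6.0, -196.0, 336.0]), ([-1.0, -88.0, 212.0], [-1.0, -238.0, 298.0])]
```

Emit:
{"method": "move_arm", "body": {
  "fingers": [50, 50, 50, 50, 50, 50, 50, 50, 50, 50],
  "travel": [
    [25, -20, -10],
    [49, -38, -13],
    [69, -50, -11],
    [93, -61, -3],
    [119, -71, 11],
    [148, -78, 31],
    [180, -83, 56],
    [215, -86, 85],
    [253, -84, 119],
    [293, -78, 154]
  ],
  "dr": [
    [-0.15, -0.02, 0.04],
    [-0.27, -0.06, 0.06],
    [-0.38, -0.14, 0.1],
    [-0.45, -0.21, 0.12],
    [-0.5, -0.31, 0.14],
    [-0.54, -0.41, 0.16],
    [-0.56, -0.53, 0.17],
    [-0.55, -0.65, 0.19],
    [-0.53, -0.77, 0.2],
    [-0.48, -0.9, 0.21]
  ]
}}

```text
clock: 5.85
position: [615.1, -123.2, 334.2]
ee_rot: [0.762, -0.465, -0.404, -0.2]
contact_force: [1.0, 0.7, -0.3]
gripper_width: 50.2
grasp_force: 0.0
```

```bash
cat > t2.py <<'E'
from plan import *
from bench import arm
import sys
st=arm.read_state();T,P,g=pick(np.radians(60),0,-1,back=float(sys.argv[1]))
print(delta(st,T,P),st["position"].round(1),st["joints"].round(3),st["clock"],st["contact_force"].round(1),st["gripper_width"])
E
python3 t2.py 100
```

```text
([53.8, -7.5, -4.1], [0.0422, -0.114, -0.0583]) [ 615.1 -123.2  334.2] [-0.128  0.593  0.302 -0.714 -1.898  0.588] 5.85 [ 1.   0.7 -0.3] 50.17348974040962
```

Emit:
{"method": "move_arm", "body": {
  "fingers": [50, 50, 50, 50],
  "travel": [
    [25, -4, -3],
    [53.8, -7.5, -4.1],
    [53.8, -7.5, -4.1],
    [53.8, -7.5, -4.1]
  ],
  "dr": [
    [0.02, -0.06, -0.03],
    [0.042, -0.114, -0.058],
    [0.042, -0.114, -0.058],
    [0.042, -0.114, -0.058]
  ]
}}

```text
clock: 6.25
position: [634.9, -151.6, 294.5]
ee_rot: [0.747, -0.441, -0.43, -0.251]
contact_force: [-0.7, -0.4, 0.1]
gripper_width: 50.0
grasp_force: 0.0
```

```bash
python3 t2.py 60; python3 - <<'E'
from plan import *
from bench import arm
m=arm.camera_model("wrist");w=arm.get_image("wrist")[:,:,::-1];np.savez("w3.npz",**m)
cv2.imwrite("pics/w3.png",cv2.resize(w,(640,480)))
print((proj(m,L2W(q,[[0,0,138.5],[-1,0,160.5],[-1,0,191.5],[0,0,203.5]]))*640/560).round())
print((proj(m,[L2W(q,[0,0,191.5])[0]+40*s*np.array([np.cos(kyaw),np.sin(kyaw),0]) for s in(-1,1)])*640/560).round())
E
```

```text
([1.6, -1.2, 40.0], [0.0014, -0.0046, -0.0036]) [ 634.9 -151.6  294.5] [-0.188  0.684  0.362 -0.792 -1.946  0.669] 6.25 [-0.7 -0.4  0.1] 50.011124704668056
[[316. 210.]
 [317. 243.]
 [318. 291.]
 [316. 311.]]
[[381. 290.]
 [255. 292.]]
```

View pics/w3.png

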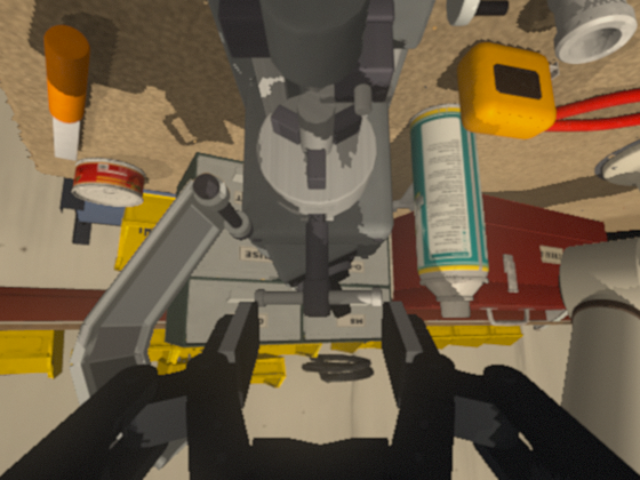

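The shank is at (316,250), midway between the fingers at x≈247 and 390. The bar spans (258–382, 297), which agrees with the prediction. I'll advance along the tool axis.

Emit:
{"method": "move_arm", "body": {
  "fingers": [50, 50, 50, 50, 50, 50],
  "travel": [
    [1.6, -1.2, 30],
    [1.6, -1.2, 60],
    [1.6, -1.2, 80],
    [1.6, -1.2, 93],
    [1.6, -1.2, 100],
    [1.6, -1.2, 100]
  ],
  "dr": [
    [0, -0.005, -0.004],
    [0, -0.005, -0.004],
    [0, -0.005, -0.004],
    [0, -0.005, -0.004],
    [0, -0.005, -0.004],
    [0, -0.005, -0.004]
  ]
}}

```text
clock: 6.9
position: [594.4, -75.1, 246.1]
ee_rot: [0.749, -0.437, -0.429, -0.254]
contact_force: [-0.1, -1.0, -0.1]
gripper_width: 50.1
grasp_force: 0.0
```

```bash
python3 t2.py 0
```

```text
([3.1, 0.6, 0.8], [0.001, -0.003, 0.0064]) [594.4 -75.1 246.1] [-0.091  0.651  0.16  -0.815 -1.765  0.74 ] 6.9 [-0.1 -1.  -0.1] 50.063504181827405
```

Emit:
{"method": "move_arm", "body": {
  "fingers": [20, 10, 8, 8, 8, 8],
  "travel": [
    [1.5, 0, 0],
    [1.5, 0, 0],
    [1.5, 0, 0],
    [1.5, 0, 0],
    [1.5, 0, 0],
    [1.5, 0, 0]
  ],
  "dr": [
    [0, 0, 0],
    [0, 0, 0],
    [0, 0, 0],
    [0, 0, 0],
    [0, 0, 0],
    [0, 0, 0]
  ]
}}

```text
clock: 7.5
position: [595.3, -77.1, 244.3]
ee_rot: [0.748, -0.438, -0.429, -0.254]
contact_force: [2.2, -2.5, 2.0]
gripper_width: 12.2
grasp_force: 58.6
```

```bash
python3 t2.py 0; python3 - <<'E'
from plan import *
from bench import arm
st=arm.read_state();R0=R.from_quat(st["ee_rot"])
for h in(5,22,60,120):print(h,R0.inv().apply([0,0,h]).round(1))
print(R0.inv().apply([-60,-60,0]).round(1), R.from_euler("z",q[2]).apply([-1,0,0]))
E
```

```text
([0.4, 0.4, 1.8], [-0.0009, -0.0034, 0.0055]) [595.3 -77.1 244.3] [-0.094  0.655  0.162 -0.814 -1.764  0.742] 7.5 [ 2.2 -2.5  2. ] 12.177403847029735
5 [-4.3 -0.  -2.5]
22 [-19.   -0.1 -11.1]
60 [-51.9  -0.3 -30.2]
120 [-103.7   -0.6  -60.4]
[ 11.3  81.6 -20.2] [-0.87411799 -0.48571364  0.        ]
```

Emit:
{"method": "move_arm", "body": {
  "fingers": [8, 8, 8, 8, 8, 8, 8, 8],
  "travel": [
    [-4.3, 0, -2.5],
    [-8.6, 0, -5],
    [-13, 0, -7.5],
    [-19, 0, -11],
    [-35, -0.1, -20],
    [-52, -0.3, -30],
    [-78, -0.4, -45],
    [-103.7, -0.6, -60.4]
  ],
  "dr": [
    [0, 0, 0],
    [0, 0, 0],
    [0, 0, 0],
    [0, 0, 0],
    [0, 0, 0],
    [0, 0, 0],
    [0, 0, 0],
    [0, 0, 0]
  ]
}}

```text
clock: 8.3
position: [594.6, -76.5, 366.9]
ee_rot: [0.748, -0.437, -0.43, -0.254]
contact_force: [0.4, -1.3, -0.8]
gripper_width: 12.2
grasp_force: 58.7
```

```bash
python3 t2.py 0; python3 - <<'E'
from plan import *
from bench import arm
m=arm.camera_model("wrist");w=arm.get_image("wrist")[:,:,::-1];np.savez("w4.npz",**m)
s=arm.get_image("scene")[:,:,::-1];cv2.imwrite("pics/s4.png",s)
cv2.imwrite("pics/w4.png",np.hstack([cv2.resize(w,(480,360)),cv2.resize(s[70:270,210:370],(288,360))]))
E
```

```text
([107.0, 0.7, 62.6], [0.0011, -0.0021, 0.0063]) [594.6 -76.5 366.9] [-0.101  0.522  0.274 -0.862 -1.936  0.559] 8.3 [ 0.4 -1.3 -0.8] 12.19062707172061
```

View pics/w4.png

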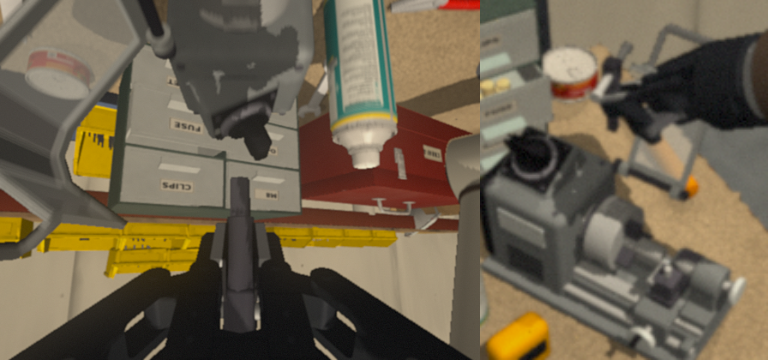

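The key is out and held: the pin end shows at (240,185) in the wrist view, and the chuck is empty in the scene view. Now I'll refine the tray pose and plan laying the key down flat.

```bash
cat > t3.py <<'E'
from plan import *
from bench import arm
mt=arm.camera_model("top");im=cv2.imread("pics/top0.png")
c=np.array([[445,318],[577,289],[596,375],[464,407]])*.7
g=cv2.cvtColor(im,cv2.COLOR_BGR2GRAY);c=cv2.cornerSubPix(g,c.astype(np.float32)[:,None],(4,4),(-1,-1),(cv2.TERM_CRITERIA_EPS+cv2.TERM_CRITERIA_MAX_ITER,30,.01))[:,0]
W=plane(mt,c,54);print("rim",W.round(0)[:,:2].tolist(),W.mean(0).round(1))
ctr=W.mean(0)[:2];l=(W[0]-W[1]+W[3]-W[2])[:2];l/=np.linalg.norm(l);print(l,np.linalg.norm(W[0]-W[1]),np.linalg.norm(W[1]-W[2]))
np.save("tray.npy",np.r_[ctr,l])
m=dict(np.load("w4.npz"));st=arm.read_state()
gp=L2W(q,[-1,0,160.5+122])[0];print("pin pred",proj(m,gp-[0,0,40])*480/560)
T=R.from_quat(st["ee_rot"])
gxy=ctr+12*l*0   # grip at tray centre
A,P=place(T,l,np.r_[ctr,18+110])
js=ik(P,A,np.array([-.34,.64,-.37,-.38,-.99,-2.35]),0);print(js,P)
A2,P2=place(T,l,np.r_[ctr,18]);print(ik(P2,A2,js[0],0))
print("gripper z in place",A.as_matrix()[:,2])
np.savez("place.npz",A=A.as_quat(),P=P2)
rows(st["joints"],js[0],20,st,(A,P))
E
python3 t3.py
```

```text
Traceback (most recent call last):
  File "t3.py", line 5, in <module>
    g=cv2.cvtColor(im,cv2.COLOR_BGR2GRAY);c=cv2.cornerSubPix(g,c.astype(np.float32)[:,None],(4,4),(-1,-1),(cv2.TERM_CRITERIA_EPS+cv2.TERM_CRITERIA_MAX_ITER,30,.01))[:,0]
                                            ~~~~~~~~~~~~~~~~^^^^^^^^^^^^^^^^^^^^^^^^^^^^^^^^^^^^^^^^^^^^^^^^^^^^^^^^^^^^^^^^^^^^^^^^^^^^^^^^^^^^^^^^^^^^^^^^^^^^^^^^
cv2.error: OpenCV(4.12.0) :-1: error: (-5:Bad argument) in function 'cornerSubPix'
> Overload resolution failed:
>  - Layout of the output array corners is incompatible with cv::Mat
>  - Expected Ptr<cv::UMat> for argument 'corners'
```

```bash
sed -i 's/c.astype(np.float32)\[:,None\]/np.ascontiguousarray(c.astype(np.float32).reshape(-1,1,2))/' t3.py; python3 t3.py
```

```text
rim [[467.0, -109.0], [509.0, -308.0], [382.0, -332.0], [333.0, -139.0]] [ 422.6 -222.    54. ]
[-0.2253929   0.97426795] 203.62594153820612 129.44320242797207
pin pred [[239.87816665 167.42696563]]
[array([-0.34614226,  0.49806678, -0.25687112, -0.33144976, -1.24429404,
       -2.42854562])] [ 464.38664159 -291.10169424  271.91963313]
[array([-0.34614226,  0.65060946, -0.3577011 , -0.37344309, -1.0062927 ,
       -2.33184377])]
gripper z in place [-0.25307734  0.41850793 -0.8722402 ]
travel [[-62.0, 17.0, -98.0], [-48.0, 24.0, -97.0], [-35.0, 32.0, -96.0], [-22.0, 40.0, -95.0], [-10.0, 48.0, -93.0], [3.0, 57.0, -92.0], [15.0, 67.0, -90.0], [27.0, 77.0, -88.0], [39.0, 87.0, -87.0], [51.0, 98.0, -85.0], [62.0, 109.0, -82.0], [73.0, 120.0, -80.0], [83.0, 132.0, -78.0], [93.0, 144.0, -75.0], [103.0, 156.0, -73.0], [112.0, 169.0, -70.0], [121.0, 181.0, -67.0], [130.0, 194.0, -64.0], [138.0, 207.0, -60.0], [145.0, 220.0, -57.0]]
dr [[0.02, 0.02, 0.18], [0.04, 0.04, 0.37], [0.06, 0.06, 0.55], [0.08, 0.08, 0.73], [0.11, 0.1, 0.91], [0.14, 0.11, 1.08], [0.17, 0.12, 1.26], [0.21, 0.13, 1.43],
[... 574 characters left out ...]
89.0], [-68.0, -230.0, 403.0]), ([-65.0, -108.0, 274.0], [-77.0, -234.0, 392.0]), ([-75.0, -116.0, 260.0], [-88.0, -239.0, 380.0]), ([-86.0, -123.0, 245.0], [-98.0, -243.0, 369.0]), ([-98.0, -131.0, 231.0], [-109.0, -247.0, 359.0]), ([-110.0, -138.0, 217.0], [-120.0, -250.0, 348.0]), ([-122.0, -145.0, 204.0], [-132.0, -254.0, 338.0]), ([-135.0, -151.0, 191.0], [-144.0, -257.0, 327.0]), ([-149.0, -157.0, 178.0], [-156.0, -259.0, 317.0]), ([-163.0, -163.0, 166.0], [-168.0, -262.0, 308.0]), ([-177.0, -169.0, 154.0], [-180.0, -264.0, 298.0]), ([-192.0, -174.0, 142.0], [-193.0, -265.0, 289.0]), ([-207.0, -179.0, 132.0], [-206.0, -267.0, 280.0]), ([-222.0, -183.0, 121.0], [-219.0, -268.0, 272.0])]
```

```bash
python3 - <<'E'
s=open("kin.py").read()
s=s.replace(".1071938,-.18849618])]",""".1071938,-.18849618]),
([-.128,.593,.302,-.714,-1.898,.588],[615.1,-123.2,334.2],[.762,-.465,-.404,-.2]),
([-.188,.684,.362,-.792,-1.946,.669],[634.9,-151.6,294.5],[.747,-.441,-.43,-.251]),
([-.091,.651,.16,-.815,-1.765,.74],[594.4,-75.1,246.1],[.749,-.437,-.429,-.254]),
([-.101,.522,.274,-.862,-1.936,.559],[594.6,-76.5,366.9],[.748,-.437,-.43,-.254])]""")
s=s.replace("P=P+A.apply([L3,0,c3]);A=A*E(\"x\",s[0]*j[3])*E(\"y\",-j[4]);P=P+A.apply([d6,0,0])","P=P+A.apply([L3,0,c3]);A=A*E(\"x\",s[0]*j[3]);P=P+A.apply([0,p[12],p[13]]);A=A*E(\"y\",-j[4]);P=P+A.apply([d6,0,p[11]])")
s=s.replace("80,*v]","80,*v,0,0,0]").replace("best.cost<20","best.cost<200")
open("kin.py","w").write(s)
E
python3 kin.py; python3 - <<'E'
import sys;sys.path.insert(0,".")
from plan import *
print(res(pp,ss).reshape(-1,6).round(2))
E
```

```text
(1, 1) 142943.19 [ 4.98360e+01 -1.96287e+02  1.56154e+02  6.17400e+01  5.54608e+02
  3.64617e+02 -2.79227e+02  1.10487e+02  1.34600e+00  2.02800e+00
  2.07000e-01 -5.43570e+01  4.74010e+01  2.76426e+02]
(1, -1) 29898.18 [ 4.98360e+01 -1.96287e+02  1.56154e+02  6.17400e+01  5.54608e+02
  3.64617e+02 -2.79227e+02  1.10487e+02 -1.29600e+00  4.45000e-01
 -1.20600e+00 -5.43570e+01  4.74020e+01  2.76426e+02]
(-1, 1) 106971.04 [ 2.07000e-01  2.00000e-02  1.61321e+02  2.92000e-01  5.65122e+02
  4.21861e+02 -8.80000e-01  1.24568e+02 -1.68600e+00  8.11000e-01
 -1.68500e+00 -4.02000e-01 -1.59858e+02  2.93000e-01]
(-1, -1) 0.07 [ 2.07000e-01  2.00000e-02  1.61321e+02  2.92000e-01  5.65122e+02
  4.21861e+02 -8.80000e-01  1.24568e+02 -1.20900e+00  1.20900e+00
 -1.20900e+00 -4.02000e-01 -1.59858e+02  2.93000e-01]
[[ 0.01 -0.   -0.01 -0.01  0.02 -0.01]
 [ 0.01  0.04  0.03 -0.06  0.01  0.01]
 [-0.07 -0.01 -0.02  0.03 -0.02 -0.05]
 [ 0.01 -0.01 -0.02  0.03 -0.08 -0.06]
 [ 0.02  0.01  0.    0.04 -0.09  0.17]
 [ 0.02 -0.01  0.01 -0.01  0.02 -0.01]
 [ 0.03 -0.05 -0.02  0.    0.05 -0.1 ]
 [ 0.03  0.06 -0.   -0.02  0.06  0.04]
 [-0.03 -0.05  0.04 -0.01  0.09 -0.09]
 [-0.03  0.04 -0.01  0.02 -0.05  0.09]]
```

```bash
cat > t3.py <<'E'
from plan import *
from bench import arm
tr=np.load("tray.npy");ctr,l=tr[:2],tr[2:]
st=arm.read_state();T=R.from_quat(st["ee_rot"])
for w in(1,-1):
    A,P=place(T,w*l,np.r_[ctr,18+110],pitch=.12);A2,P2=place(T,w*l,np.r_[ctr,18],pitch=.12)
    h=ik(P,A,n=25);print(w,A.as_matrix()[:,2].round(2),[x.round(2).tolist() for x in h],[x.round(2).tolist() for x in ik(P2,A2,n=15)])
    if w==1:
        for j in h:
            if abs(j-st["joints"]).max()<3.4:
                np.savez("place.npz",A=A2.as_quat(),P=P2,j=j);rows(st["joints"],j,20,st,(A,P));break
E
python3 t3.py
```

```text
1 [-0.24  0.36 -0.9 ] [[-0.32, 0.46, -0.16, -0.28, -1.33, -2.52]] [[-0.32, 0.61, -0.23, -0.3, -1.11, -2.45]]
travel [[9.0, 10.0, -3.0], [18.0, 20.0, -6.0], [26.0, 30.0, -9.0], [35.0, 40.0, -12.0], [43.0, 50.0, -15.0], [51.0, 61.0, -18.0], [59.0, 72.0, -20.0], [66.0, 83.0, -23.0], [73.0, 94.0, -26.0], [80.0, 105.0, -28.0], [87.0, 116.0, -31.0], [93.0, 127.0, -33.0], [100.0, 138.0, -36.0], [106.0, 150.0, -38.0], [111.0, 161.0, -41.0], [117.0, 172.0, -43.0], [122.0, 184.0, -45.0], [127.0, 195.0, -47.0], [132.0, 206.0, -49.0], [136.0, 217.0, -51.0]]
dr [[0.01, 0.03, 0.18], [0.03, 0.05, 0.36], [0.05, 0.08, 0.55], [0.08, 0.1, 0.73], [0.11, 0.12, 0.9], [0.14, 0.14, 1.08], [0.18, 0.15, 1.26], [0.21, 0.16, 1.43], [0.26, 0.17, 1.61], [0.3, 0.18, 1.78], [0.36, 0.18, 1.95], [0.41, 0.18, 2.11], [0.47, 0.17, 2.28], [0.53, 0.15, 2.44], [0.6, 0.13, 2.6], [0.68, 0.11, 2.75], [0.76, 0.07, 2.9], [-0.83, -0.03, -3.01], [-0.83, 0.03, -2.84], [-0.83, 0.08, -2.68]]
tips/tcp lathe [([-7.0, -5.0, 273.0], [-10.0, -151.0, 365.0]), ([-15.0, -15.0, 263.0], [-20.0, -158.0, 359.0]), ([-24.0, -25.0, 252.0], [-30.0,
[... 250 characters left out ...]
.0, 325.0]), ([-84.0, -84.0, 195.0], [-93.0, -204.0, 320.0]), ([-95.0, -94.0, 187.0], [-104.0, -210.0, 315.0]), ([-107.0, -104.0, 179.0], [-115.0, -215.0, 311.0]), ([-119.0, -113.0, 171.0], [-126.0, -221.0, 306.0]), ([-132.0, -122.0, 163.0], [-138.0, -226.0, 302.0]), ([-144.0, -132.0, 156.0], [-149.0, -231.0, 298.0]), ([-157.0, -141.0, 150.0], [-160.0, -236.0, 294.0]), ([-170.0, -150.0, 143.0], [-171.0, -241.0, 290.0]), ([-183.0, -159.0, 137.0], [-183.0, -245.0, 287.0]), ([-196.0, -167.0, 131.0], [-194.0, -250.0, 283.0]), ([-209.0, -175.0, 126.0], [-205.0, -254.0, 280.0]), ([-222.0, -184.0, 121.0], [-216.0, -258.0, 277.0])]
-1 [ 0.24 -0.36 -0.9 ] [[-0.28, 0.12, -1.07, 1.46, -0.29, -0.94]] []
```

Emit:
{"method": "move_arm", "body": {
  "fingers": [8, 8, 8, 8, 8, 8, 8, 8, 8, 8],
  "travel": [
    [7, 8, -2.5],
    [14, 16, -5],
    [21, 24, -7],
    [28, 32, -9.5],
    [35, 40, -12],
    [41, 48, -14],
    [47, 57, -17],
    [54, 65, -19],
    [60, 74, -21],
    [66, 83, -23]
  ],
  "dr": [
    [0.01, 0.02, 0.14],
    [0.02, 0.04, 0.29],
    [0.04, 0.06, 0.43],
    [0.06, 0.08, 0.58],
    [0.08, 0.1, 0.73],
    [0.1, 0.12, 0.87],
    [0.13, 0.13, 1.01],
    [0.16, 0.14, 1.16],
    [0.18, 0.15, 1.29],
    [0.21, 0.16, 1.43]
  ]
}}

```text
clock: 9.4
position: [548.1, -163.5, 318.8]
ee_rot: [-0.278, 0.876, 0.39, -0.052]
contact_force: [0.3, 0.2, -1.5]
gripper_width: 12.7
grasp_force: 58.7
```

```bash
cat > t4.py <<'E'
from plan import *
from bench import arm
import sys
d=np.load("place.npz");st=arm.read_state();A=R.from_quat(d["A"]);P=d["P"]+[0,0,float(sys.argv[1])]
print(st["clock"],st["joints"].round(2),st["contact_force"].round(1),st["gripper_width"].round(1),delta(st,A,P))
if len(sys.argv)>2:rows(st["joints"],d["j"],int(sys.argv[2]),st,(A,P))
E
python3 t4.py 110 13
```

```text
Traceback (most recent call last):
  File "t4.py", line 5, in <module>
    print(st["clock"],st["joints"].round(2),st["contact_force"].round(1),st["gripper_width"].round(1),delta(st,A,P))
                                                                         ^^^^^^^^^^^^^^^^^^^^^^^^^
AttributeError: 'float' object has no attribute 'round'
```

```bash
sed -i 's/st\["gripper_width"\].round(1)/st["gripper_width"]/' t4.py; python3 t4.py 110 13
```

```text
9.4 [-0.19  0.5   0.1  -0.63 -1.69 -0.67] [ 0.3  0.2 -1.5] 12.68792802980143 ([139.6, -55.2, -21.7], [0.3509, -0.2739, 1.9979])
travel [[11.0, -5.0, -2.0], [22.0, -11.0, -3.0], [32.0, -16.0, -5.0], [43.0, -21.0, -7.0], [54.0, -25.0, -8.0], [65.0, -30.0, -10.0], [76.0, -34.0, -12.0], [87.0, -38.0, -14.0], [97.0, -42.0, -15.0], [108.0, -46.0, -17.0], [119.0, -49.0, -18.0], [129.0, -52.0, -20.0], [140.0, -55.0, -22.0]]
dr [[0.03, 0.0, 0.16], [0.06, 0.0, 0.32], [0.09, -0.0, 0.48], [0.12, -0.01, 0.64], [0.15, -0.03, 0.8], [0.18, -0.04, 0.95], [0.21, -0.06, 1.11], [0.23, -0.09, 1.26], [0.26, -0.12, 1.41], [0.29, -0.15, 1.56], [0.31, -0.19, 1.71], [0.33, -0.23, 1.85], [0.35, -0.27, 2.0]]
tips/tcp lathe [([-86.0, -81.0, 192.0], [-94.0, -202.0, 315.0]), ([-96.0, -90.0, 184.0], [-104.0, -208.0, 311.0]), ([-107.0, -99.0, 177.0], [-114.0, -213.0, 307.0]), ([-117.0, -108.0, 170.0], [-124.0, -218.0, 303.0]), ([-129.0, -117.0, 163.0], [-135.0, -223.0, 300.0]), ([-140.0, -126.0, 157.0], [-145.0, -228.0, 296.0]), ([-151.0, -134.0, 151.0], [-155.0, -233.0, 293.0]), ([-163.0, -143.0, 145.0], [-165.0, -237.0, 290.0]), ([-175.0, -151.0, 140.0], [-176.0, -242.0, 287.0]), ([-187.0, -160.0, 135.0], [-186.0, -246.0, 284.0]), ([-198.0, -168.0, 130.0], [-196.0, -250.0, 282.0]), ([-210.0, -176.0, 125.0], [-206.0, -254.0, 279.0]), ([-222.0, -184.0, 121.0], [-216.0, -258.0, 277.0])]
```

Emit:
{"method": "move_arm", "body": {
  "fingers": [8, 8, 8, 8, 8, 8, 8, 8, 8, 8],
  "travel": [
    [10, -5, -2],
    [20, -10, -3],
    [30, -15, -5],
    [40, -19, -6],
    [50, -23, -8],
    [60, -28, -9],
    [70, -32, -11],
    [80, -36, -13],
    [90, -39, -14],
    [99, -43, -16]
  ],
  "dr": [
    [0.03, 0, 0.14],
    [0.05, 0, 0.29],
    [0.08, 0, 0.44],
    [0.11, -0.01, 0.59],
    [0.14, -0.02, 0.73],
    [0.17, -0.04, 0.88],
    [0.19, -0.05, 1.02],
    [0.22, -0.07, 1.16],
    [0.24, -0.09, 1.3],
    [0.27, -0.12, 1.44]
  ]
}}

```text
clock: 10.4
position: [489.4, -249.5, 286.4]
ee_rot: [0.385, 0.883, 0.163, -0.212]
contact_force: [0.3, -0.2, -1.3]
gripper_width: 12.5
grasp_force: 58.5
```

```bash
python3 t4.py 110
```

```text
10.4 [-0.28  0.47 -0.08 -0.38 -1.43 -1.98] [ 0.3 -0.2 -1.3] 12.534873190365335 ([-7.4, -42.2, 0.7], [0.0323, -0.1009, 0.5719])
```

Emit:
{"method": "move_arm", "body": {
  "fingers": [8, 8, 8, 8, 8, 8],
  "travel": [
    [-2, -11, 0],
    [-4, -21, 0],
    [-6, -32, 0.5],
    [-7.4, -42, 0.7],
    [-7.4, -42, 0.7],
    [-7.4, -42, 0.7]
  ],
  "dr": [
    [0.01, -0.025, 0.143],
    [0.016, -0.05, 0.286],
    [0.024, -0.075, 0.43],
    [0.032, -0.1, 0.572],
    [0.032, -0.1, 0.572],
    [0.032, -0.1, 0.572]
  ]
}}

```text
clock: 11.0
position: [463.0, -280.8, 276.7]
ee_rot: [0.62, 0.753, 0.065, -0.212]
contact_force: [-0.6, -0.2, -0.5]
gripper_width: 12.5
grasp_force: 58.6
```

```bash
python3 t4.py 40; python3 - <<'E'
from plan import *
from bench import arm
m=arm.camera_model("wrist");w=arm.get_image("wrist")[:,:,::-1];t=arm.get_image("top")[:,:,::-1];s=arm.get_image("scene")[:,:,::-1]
cv2.imwrite("pics/w5.png",w)
a=cv2.resize(w,(400,300));b=cv2.resize(t[190:310,290:440],(400,320));c=cv2.resize(s[230:400,220:400],(400,378))
o=np.zeros((600,800,3),np.uint8);o[:300,:400]=a;o[:320,400:]=b;o[222+0:600,:400][80:]=c[80:];cv2.imwrite("pics/c5.png",o)
E
```

```text
11.0 [-0.32  0.46 -0.15 -0.28 -1.33 -2.51] [-0.6 -0.2 -0.5] 12.540936375726146 ([-28.0, 10.5, 63.1], [0.0013, -0.0019, 0.0087])
```

View pics/c5.png

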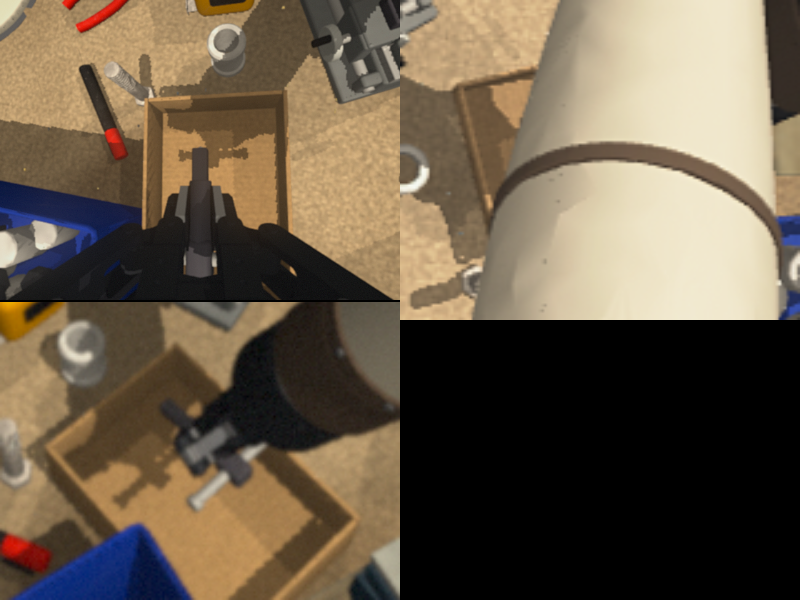

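The key is held roughly horizontal with its cross bar across the tray. In the wrist view the tray's far rim corners are at about (148,97) and (287,92), so I'll check the tray centre against those.

```bash
python3 - <<'E'
from plan import *
from bench import arm
m=arm.camera_model("wrist");print(proj(m,[[467,-109,54],[333,-139,54]])*400/560)
W=plane(m,np.array([[148,97],[287,92],[165,107],[272,104]])*1.4,[54,54,54,54]);print(W.round(0))
tr=np.load("tray.npy");c=tr[:2];l=tr[2:];s=np.array([-l[1],l[0]])
for w in W:print(((w[:2]-c)@l).round(),((w[:2]-c)@s).round())
E
```

```text
[[284.73513985  86.76891634]
 [144.94227845  93.73814107]]
[[ 337. -142.   54.]
 [ 470. -114.   54.]
 [ 357. -149.   54.]
 [ 459. -127.   54.]]
97.0 65.0
95.0 -71.0
86.0 47.0
84.0 -57.0
```

Emit:
{"method": "move_arm", "body": {
  "fingers": [8, 8, 8, 8],
  "travel": [
    [-9, 3.5, 21],
    [-19, 7, 42],
    [-28, 10.5, 63],
    [-28, 10.5, 63]
  ],
  "dr": [
    [0, 0, 0.009],
    [0, 0, 0.009],
    [0, 0, 0.009],
    [0, 0, 0.009]
  ]
}}

```text
clock: 11.55
position: [461.2, -280.9, 203.6]
ee_rot: [0.624, 0.749, 0.062, -0.215]
contact_force: [-0.7, 0.2, -0.5]
gripper_width: 12.8
grasp_force: 58.7
```

```bash
python3 t4.py 0
```

```text
11.55 [-0.32  0.55 -0.21 -0.29 -1.19 -2.48] [-0.7  0.2 -0.5] 12.782565682748658 ([-15.0, 7.2, 32.7], [-0.0044, -0.0053, -0.004])
```

Emit:
{"method": "move_arm", "body": {
  "fingers": [8, 8, 8, 8, 8, 8],
  "travel": [
    [-5, 2.4, 11],
    [-9, 4.4, 20],
    [-12, 5.5, 26],
    [-13.5, 6.3, 29],
    [-14.2, 6.8, 31],
    [-14.2, 6.8, 31]
  ],
  "dr": [
    [0, 0, 0],
    [0, 0, 0],
    [0, 0, 0],
    [0, 0, 0],
    [0, 0, 0],
    [0, 0, 0]
  ]
}}

```text
clock: 12.15
position: [463.0, -282.0, 171.6]
ee_rot: [0.624, 0.75, 0.063, -0.212]
contact_force: [-0.3, 0.4, -1.6]
gripper_width: 12.1
grasp_force: 58.7
```

```bash
python3 t4.py 0; python3 - <<'E'
from plan import *
from bench import arm
st=arm.read_state();R0=R.from_quat(st["ee_rot"]);print(R0.inv().apply([0,0,-1]))
s=arm.get_image("scene")[:,:,::-1];w=arm.get_image("wrist")[:,:,::-1]
cv2.imwrite("pics/c6.png",np.hstack([cv2.resize(w,(400,300)),cv2.resize(s[230:380,220:400],(360,300))]))
E
```

```text
12.15 [-0.32  0.6  -0.23 -0.3  -1.12 -2.45] [-0.3  0.4 -1.6] 12.126332260003329 ([-1.0, 0.0, 4.7], [0.0004, -0.001, -0.003])
[-0.39625     0.16977389  0.90230968]
```

View pics/c6.png

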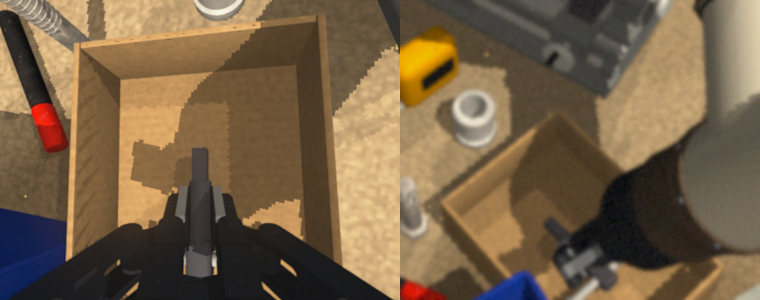

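Emit:
{"method": "move_arm", "body": {
  "fingers": [8, 8, 8, 8],
  "travel": [
    [-0.8, 0.3, 1.8],
    [-1.6, 0.7, 3.6],
    [-2, 0.8, 4.5],
    [-2, 0.8, 4.5]
  ],
  "dr": [
    [0, 0, 0],
    [0, 0, 0],
    [0, 0, 0],
    [0, 0, 0]
  ]
}}

```text
clock: 12.65
position: [462.9, -282.0, 166.4]
ee_rot: [0.624, 0.749, 0.063, -0.212]
contact_force: [1.1, -0.7, -0.8]
gripper_width: 12.8
grasp_force: 58.7
```

Emit:
{"method": "move_arm", "body": {
  "fingers": [8, 8, 8],
  "travel": [
    [-0.4, 0.2, 0.9],
    [-0.8, 0.3, 1.8],
    [-0.8, 0.3, 1.8]
  ],
  "dr": [
    [0, 0, 0],
    [0, 0, 0],
    [0, 0, 0]
  ]
}}

```text
clock: 12.95
position: [463.0, -282.0, 165.5]
ee_rot: [0.624, 0.75, 0.063, -0.212]
contact_force: [-0.7, 0.5, 4.2]
gripper_width: 12.4
grasp_force: 62.6
```

Emit:
{"method": "move_arm", "body": {
  "fingers": [14, 16, 18, 20, 24, 28, 32, 36, 36],
  "travel": [
    [0, 0, 0],
    [0, 0, 0],
    [0, 0, 0],
    [0, 0, 0],
    [0, 0, 0],
    [0, 0, 0],
    [0, 0, 0],
    [0, 0, 0],
    [0, 0, 0]
  ],
  "dr": [
    [0, 0, 0],
    [0, 0, 0],
    [0, 0, 0],
    [0, 0, 0],
    [0, 0, 0],
    [0, 0, 0],
    [0, 0, 0],
    [0, 0, 0],
    [0, 0, 0]
  ]
}}

```text
clock: 13.85
position: [460.5, -282.1, 165.5]
ee_rot: [0.623, 0.749, 0.061, -0.216]
contact_force: [-7.7, -0.6, 10.1]
gripper_width: 35.7
grasp_force: 5.0
```

Emit:
{"method": "move_arm", "body": {
  "fingers": [36, 36, 36, 36, 36, 36, 36],
  "travel": [
    [0, 0, -8],
    [0, 0, -20],
    [0, 0, -40],
    [0, 0, -70],
    [0, 0, -110],
    [0, 0, -150],
    [0, 0, -150]
  ],
  "dr": [
    [0, 0, 0],
    [0, 0, 0],
    [0, 0, 0],
    [0, 0, 0],
    [0, 0, 0],
    [0, 0, 0],
    [0, 0, 0]
  ]
}}

```text
clock: 14.55
position: [501.1, -338.2, 306.5]
ee_rot: [0.624, 0.751, 0.064, -0.205]
contact_force: [0.3, 0.9, -0.3]
gripper_width: 36.1
grasp_force: 0.0
```

```bash
cat > t5.py <<'E'
from plan import *
from bench import arm
st=arm.read_state();print(st["clock"],st["joints"].round(2),st["position"],st["contact_force"].round(1))
m=arm.camera_model("wrist");w=arm.get_image("wrist")[:,:,::-1];t=arm.get_image("top")[:,:,::-1];cv2.imwrite("pics/w7.png",w);cv2.imwrite("pics/t7.png",t)
np.savez("w7.npz",**m)
# dark/steel (unsaturated) blobs on tray floor, wrist view
tr=np.load("tray.npy");c,l=tr[:2],tr[2:];s=np.array([-l[1],l[0]])
poly=np.array([c+a*l*80+b*s*46 for a,b in((1,1),(1,-1),(-1,-1),(-1,1))])
pl=proj(m,np.c_[poly,[8]*4]);mask=np.zeros(w.shape[:2],np.uint8);cv2.fillPoly(mask,[pl.astype(int)],255)
hsv=cv2.cvtColor(w,cv2.COLOR_BGR2HSV);k=((hsv[...,1]<60)&(mask>0)).astype(np.uint8)
n,lab,sta,cen=cv2.connectedComponentsWithStats(k)
for i in range(1,n):
    if sta[i,4]>60:
        ys,xs=np.where(lab==i);W=plane(m,np.c_[xs,ys],12)[:,:2]-c;print(sta[i],"l",(W@l).min().round(),(W@l).max().round(),"s",(W@s).min().round(),(W@s).max().round())
print(pl.round())
E
python3 t5.py
```

```text
14.55 [-0.39  0.52  0.03 -0.24 -1.45 -2.5 ] [ 501.07392933 -338.1990152   306.49746468] [ 0.3  0.9 -0.3]
[ 232  174   89   66 1532] l -44.0 15.0 s -39.0 41.0
[228 262   9  17 119] l -79.0 -65.0 s 38.0 45.0
[324 262   6  18  65] l -79.0 -65.0 s -46.0 -42.0
[[229. 110.]
 [325. 102.]
 [330. 279.]
 [228. 278.]]
```

The key lies flat in the tray: its extents from the tray centre are −44..15 mm lengthwise and −39..41 mm across. Now I plan the guard, with the fingers loosely caging its handle bar and following the arc.

```bash
cat > guard.py <<'E'
from plan import *
Rl=R.from_euler("z",q[2])
def bar(th):   # lathe frame bar centre
    a=np.radians(184.21)-th;return np.array([56+163.4*np.cos(a),-13,141+163.4*np.sin(a)])
TAU0,TAU1=np.radians(0),np.radians(50)
def gpose(th,sg,back=0,ahead=5):
    t=TAU1+(TAU0-TAU1)*th/2.1
    z=Rl.apply([np.sin(t),0,-np.cos(t)]);y=sg*Rl.apply([np.cos(t),0,np.sin(t)])
    return frame(z,y),L2W(q,bar(th))[0]-z*(155+ahead+back)
E
cat > t6.py <<'E'
from guard import *
print(bar(2.1),bar(0))
for sg in(1,-1):
    for j0 in ik(*gpose(2.1,sg,70)[::-1],n=25):
        j=j0;o=[j0.round(2).tolist()]
        for th in np.arange(2.1,-.01,-.15):
            T,P=gpose(th,sg);r=ik(P,T,j,0)
            if not r:o.append(("fail",round(th,2)));break
            o.append(r[0].round(2).tolist());j=r[0]
        print(sg,o[0],o[1],o[len(o)//2],o[-1],len(o))
E
python3 t6.py
```

```text
[127.91458142 -13.         287.72373012] [-106.95909444  -13.          129.00443668]
1 [0.4, 0.38, 0.28, -0.0, -1.47, -3.04] [0.4, 0.41, 0.15, -0.0, -1.31, -3.04] [0.32, -0.02, -0.44, -0.12, -0.72, -2.87] [-0.35, 0.15, -0.63, -1.39, -0.63, -1.16] 16
-1 [0.4, 0.38, 0.28, 0.0, -1.47, 0.11] [0.4, 0.41, 0.15, 0.0, -1.31, 0.11] [0.32, -0.02, -0.44, -0.12, -0.72, 0.27] [-0.35, 0.15, -0.63, -1.39, -0.63, 1.98] 16
```

```bash
cat > t7.py <<'E'
from guard import *
from bench import arm
import sys
st=arm.read_state();T,P=gpose(2.1,-1,80)
j=ik(P,T,np.array([.4,.38,.28,0,-1.47,.11]),0)[0]
print(st["clock"],delta(st,T,P));rows(st["joints"],j,int(sys.argv[1]),st,(T,P),(0,0,float(sys.argv[2])))
E
python3 t7.py 18 60
```

```text
14.65 ([466.9, 194.2, -82.4], [-0.6106, 0.1472, 2.7536])
travel [[23.0, 18.0, -17.0], [47.0, 35.0, -34.0], [72.0, 51.0, -49.0], [97.0, 67.0, -63.0], [123.0, 82.0, -76.0], [150.0, 96.0, -87.0], [176.0, 110.0, -96.0], [203.0, 122.0, -104.0], [230.0, 134.0, -109.0], [257.0, 145.0, -113.0], [284.0, 155.0, -114.0], [310.0, 164.0, -114.0], [337.0, 172.0, -112.0], [363.0, 179.0, -108.0], [389.0, 185.0, -103.0], [415.0, 189.0, -97.0], [441.0, 192.0, -90.0], [467.0, 194.0, -82.0]]
dr [[0.01, -0.03, -0.19], [0.02, -0.06, -0.38], [0.04, -0.08, -0.57], [0.06, -0.11, -0.77], [0.09, -0.13, -0.96], [0.11, -0.15, -1.15], [0.14, -0.17, -1.34], [0.17, -0.18, -1.53], [0.21, -0.19, -1.72], [0.25, -0.21, -1.91], [0.29, -0.21, -2.1], [0.34, -0.22, -2.28], [0.4, -0.22, -2.47], [0.45, -0.22, -2.65], [0.52, -0.22, -2.84], [0.59, -0.21, -3.02], [-0.61, 0.18, 2.94], [-0.61, 0.15, 2.75]]
tips/tcp lathe [([-194.0, -247.0, 165.0], [-186.0, -317.0, 323.0]), ([-172.0, -242.0, 185.0], [-161.0, -308.0, 344.0]), ([-151.0, -237.0, 204.0], [-137.0, -298.0, 365.0]), ([-129.0, -230.0, 223.0], [-114.0, -286.0, 386.0]), ([-107.0, -222.0, 241.0], [-91.0, -274.0, 405.0]), ([-85.0, -212.0, 258.0], [-68.0, -260.0, 423.0]), ([-64.0, -202.0, 273.0], [-46.0, -245.0, 440.0]), ([-43.0, -190.0, 287.0], [-25.0, -229.0, 455.0]), ([-23.0, -177.0, 300.0], [-5.0, -211.0, 468.0]), ([-3.0, -163.0, 311.0], [14.0, -193.0, 480.0]), ([16.0, -148.0, 320.0], [32.0, -173.0, 490.0]), ([35.0, -132.0, 328.0], [50.0, -152.0, 499.0]), ([52.0, -114.0, 335.0], [66.0, -131.0, 506.0]), ([69.0, -96.0, 340.0], [81.0, -109.0, 512.0]), ([86.0, -76.0, 344.0], [94.0, -86.0, 517.0]), ([101.0, -56.0, 348.0], [107.0, -62.0, 521.0]), ([115.0, -35.0, 352.0], [118.0, -38.0, 524.0]), ([128.0, -13.0, 355.0], [128.0, -13.0, 528.0])]
```

Emit:
{"method": "move_arm", "body": {
  "fingers": [36, 36, 36, 36, 36, 36, 36, 36, 36, 36],
  "travel": [
    [18, 14, -14],
    [37, 28, -27],
    [57, 41, -39],
    [77, 54, -52],
    [97, 67, -63],
    [118, 79, -73],
    [139, 90, -82],
    [160, 101, -90],
    [181, 112, -97],
    [200, 121, -103]
  ],
  "dr": [
    [0.01, -0.02, -0.149],
    [0.02, -0.05, -0.3],
    [0.03, -0.07, -0.45],
    [0.05, -0.09, -0.6],
    [0.06, -0.11, -0.75],
    [0.08, -0.13, -0.9],
    [0.1, -0.14, -1.05],
    [0.12, -0.15, -1.2],
    [0.15, -0.17, -1.35],
    [0.17, -0.18, -1.5]
  ]
}}

```text
clock: 15.65
position: [613.9, -163.8, 450.6]
ee_rot: [-0.061, 0.99, 0.081, -0.1]
contact_force: [0.8, -0.5, 0.0]
gripper_width: 36.0
grasp_force: 0.0
```

```bash
python3 t7.py 12 20
```

```text
15.65 ([-50.6, 268.7, -41.5], [0.3012, 0.0457, -1.9429])
travel [[-8.0, 22.0, -9.0], [-14.0, 44.0, -18.0], [-21.0, 66.0, -26.0], [-26.0, 88.0, -33.0], [-31.0, 111.0, -38.0], [-36.0, 133.0, -43.0], [-40.0, 156.0, -45.0], [-43.0, 179.0, -47.0], [-46.0, 201.0, -47.0], [-48.0, 224.0, -46.0], [-50.0, 246.0, -44.0], [-51.0, 269.0, -42.0]]
dr [[0.02, -0.01, -0.16], [0.04, -0.01, -0.32], [0.07, -0.02, -0.49], [0.09, -0.02, -0.65], [0.12, -0.02, -0.81], [0.14, -0.02, -0.97], [0.17, -0.01, -1.13], [0.19, -0.01, -1.3], [0.22, 0.0, -1.46], [0.24, 0.01, -1.62], [0.27, 0.03, -1.78], [0.3, 0.05, -1.94]]
tips/tcp lathe [([-29.0, -178.0, 294.0], [-10.0, -214.0, 462.0]), ([-13.0, -167.0, 304.0], [6.0, -199.0, 473.0]), ([3.0, -154.0, 313.0], [21.0, -183.0, 483.0]), ([19.0, -141.0, 322.0], [35.0, -166.0, 493.0]), ([34.0, -128.0, 330.0], [49.0, -149.0, 501.0]), ([49.0, -113.0, 337.0], [63.0, -131.0, 508.0]), ([63.0, -98.0, 342.0], [75.0, -112.0, 514.0]), ([77.0, -82.0, 346.0], [87.0, -93.0, 518.0]), ([91.0, -66.0, 349.0], [98.0, -74.0, 522.0]), ([104.0, -49.0, 351.0], [109.0, -54.0, 524.0]), ([116.0, -31.0, 353.0], [119.0, -34.0, 526.0]), ([128.0, -13.0, 355.0], [128.0, -13.0, 528.0])]
```

Emit:
{"method": "move_arm", "body": {
  "fingers": [36, 36, 36, 36, 36, 36, 36, 36, 36, 36],
  "travel": [
    [-7, 20, -8],
    [-13, 40, -16],
    [-19, 60, -23],
    [-24, 81, -30],
    [-29, 102, -36],
    [-33, 122, -41],
    [-37, 143, -44],
    [-40, 164, -46],
    [-43, 185, -47],
    [-46, 205, -47]
  ],
  "dr": [
    [0.02, -0.01, -0.148],
    [0.04, -0.01, -0.3],
    [0.06, -0.02, -0.445],
    [0.08, -0.02, -0.6],
    [0.11, -0.02, -0.745],
    [0.13, -0.02, -0.89],
    [0.15, -0.01, -1.04],
    [0.18, -0.01, -1.19],
    [0.2, 0, -1.34],
    [0.22, 0, -1.48]
  ]
}}

```text
clock: 16.65
position: [648.1, 36.1, 522.1]
ee_rot: [0.721, -0.693, -0.028, 0.013]
contact_force: [0.4, 0.4, 1.5]
gripper_width: 36.1
grasp_force: 0.0
```

```bash
python3 t7.py 3 0
```

```text
16.65 ([-64.2, 2.0, -4.1], [0.0517, 0.0349, -0.4678])
travel [[-21.0, -0.0, -1.0], [-43.0, 1.0, -3.0], [-64.0, 2.0, -4.0]]
dr [[0.02, 0.01, -0.16], [0.04, 0.02, -0.31], [0.05, 0.03, -0.47]]
tips/tcp lathe [([105.0, -47.0, 351.0], [110.0, -52.0, 524.0]), ([117.0, -30.0, 353.0], [119.0, -33.0, 526.0]), ([128.0, -13.0, 355.0], [128.0, -13.0, 528.0])]
```

Emit:
{"method": "move_arm", "body": {
  "fingers": [36, 36, 36, 36, 36, 36],
  "travel": [
    [-18, 0, -1],
    [-35, 1, -2],
    [-52, 1.5, -3],
    [-64, 2, -4],
    [-64, 2, -4],
    [-64, 2, -4]
  ],
  "dr": [
    [0.015, 0.01, -0.14],
    [0.03, 0.02, -0.28],
    [0.045, 0.03, -0.42],
    [0.052, 0.035, -0.468],
    [0.052, 0.035, -0.468],
    [0.052, 0.035, -0.468]
  ]
}}

```text
clock: 17.25
position: [644.2, 98.6, 528.5]
ee_rot: [0.86, -0.511, 0.0, -0.0]
contact_force: [0.7, -0.8, 0.0]
gripper_width: 35.8
grasp_force: 0.0
```

```bash
cat > t8.py <<'E'
from guard import *
from bench import arm
import sys
st=arm.read_state();T,P=gpose(float(sys.argv[1]),-1,float(sys.argv[2]));print(st["clock"],st["joints"].round(2),st["contact_force"].round(1),st["gripper_width"],delta(st,T,P))
E
python3 t8.py 2.1 0; python3 - <<'E'
from guard import *
from bench import arm
m=arm.camera_model("wrist");w=arm.get_image("wrist")[:,:,::-1];cv2.imwrite("pics/w8.png",cv2.resize(w,(800,600)))
for y in(-38,12):print(proj(m,L2W(q,bar(2.1)+[0,y+13,0]))/.7)
E
```

```text
17.25 [ 0.4   0.38  0.31  0.   -1.49  0.1 ] [ 0.7 -0.8  0. ] 35.7671441189424 ([-1.5, -0.4, 80.8], [-0.0006, -0.0008, -0.008])
[[398.17468136 273.86089354]]
[[399.14420177 373.40361123]]
```

View pics/w8.png

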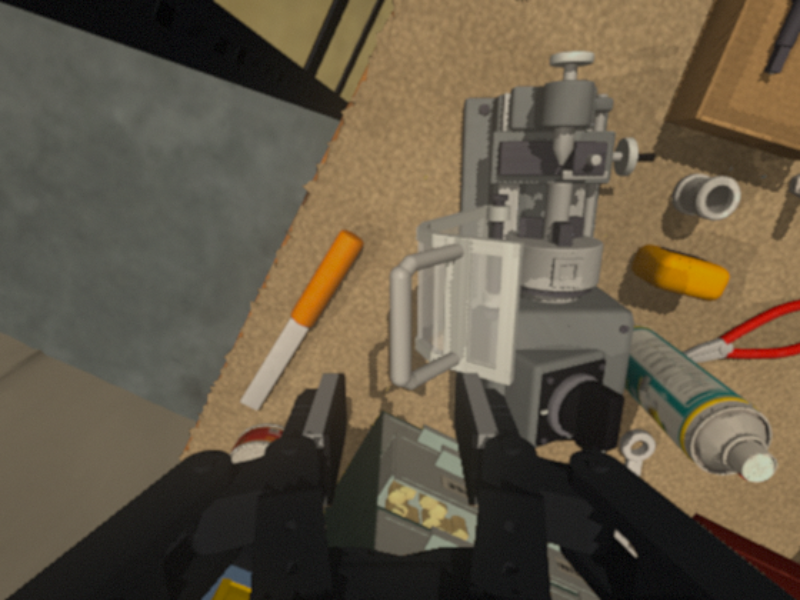

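The handle bar runs from (401,265) to (401,380), and the prediction was x=398. It lies midway between the fingers, so I'll descend and cage it.

Emit:
{"method": "move_arm", "body": {
  "fingers": [36, 36, 36, 36, 36, 28, 20, 18, 18],
  "travel": [
    [-1.5, 0.6, 25],
    [-1.5, 0.6, 50],
    [-1.5, 0.6, 68],
    [-1.5, 0.6, 78],
    [-1.5, 0.6, 81],
    [-1.5, 0.6, 81],
    [-1.5, 0.6, 81],
    [-1.5, 0.6, 81],
    [-1.5, 0.6, 81]
  ],
  "dr": [
    [0, 0, -0.008],
    [0, 0, -0.008],
    [0, 0, -0.008],
    [0, 0, -0.008],
    [0, 0, -0.008],
    [0, 0, -0.008],
    [0, 0, -0.008],
    [0, 0, -0.008],
    [0, 0, -0.008]
  ]
}}

```text
clock: 18.2
position: [643.1, 99.5, 449.0]
ee_rot: [0.862, -0.506, 0.001, -0.001]
contact_force: [0.1, -0.4, 0.3]
gripper_width: 18.1
grasp_force: 0.0
```

```bash
cat > t9.py <<'E'
from guard import *
from bench import arm
import sys
st=arm.read_state();R0=R.from_quat(st["ee_rot"]);ths=[float(a) for a in sys.argv[1:]]
print(st["clock"],st["joints"].round(2),st["position"],st["contact_force"].round(1),st["gripper_width"],st["grasp_force"])
D=[delta(st,*gpose(t,-1)) for t in ths];print([[round(v,1) for v in d[0]] for d in D]);print([[round(v,3) for v in d[1]] for d in D])
j=st["joints"]
for t in ths:
    T,P=gpose(t,-1);k=ik(P,T,j,0)[0];print(t,k.round(2),abs(k-j).max().round(2));j=k
E
python3 t9.py 2.05 1.99 1.93 1.87 1.81 1.75 1.69 1.63 1.57 1.51
```

```text
18.2 [ 0.4   0.4   0.15  0.   -1.31  0.11] [643.08201019  99.51346869 449.00820263] [ 0.1 -0.4  0.3] 18.077260662479613 0.0
[[-0.1, 9.8, -2.1], [-0.1, 22.9, -5.6], [-0.1, 36.2, -8.5], [-0.1, 49.6, -10.7], [-0.2, 63.2, -12.2], [-0.2, 76.9, -13.1], [-0.2, 90.6, -13.2], [-0.2, 104.3, -12.7], [-0.2, 118.0, -11.5], [-0.3, 131.7, -9.6]]
[[0.017, -0.001, 0.002], [0.042, -0.001, 0.002], [0.067, -0.001, 0.002], [0.092, -0.001, 0.002], [0.117, -0.001, 0.002], [0.142, -0.001, 0.002], [0.167, -0.001, 0.002], [0.192, -0.001, 0.002], [0.217, -0.001, 0.002], [0.242, -0.001, 0.002]]
2.05 [ 0.4   0.38  0.12 -0.   -1.29  0.11] 0.03
1.99 [ 0.4   0.35  0.09 -0.01 -1.26  0.11] 0.03
1.93 [ 0.39  0.33  0.06 -0.01 -1.23  0.12] 0.03
1.87 [ 0.39  0.3   0.02 -0.01 -1.2   0.12] 0.03
1.81 [ 0.39  0.27 -0.01 -0.02 -1.17  0.13] 0.03
1.75 [ 0.38  0.24 -0.05 -0.02 -1.14  0.13] 0.03
1.69 [ 0.38  0.22 -0.08 -0.02 -1.1   0.14] 0.03
1.63 [ 0.37  0.19 -0.12 -0.03 -1.07  0.14] 0.03
1.57 [ 0.37  0.16 -0.15 -0.03 -1.04  0.15] 0.03
1.51 [ 0.37  0.14 -0.19 -0.04 -1.    0.16] 0.03
```

Emit:
{"method": "move_arm", "body": {
  "fingers": [16, 16, 16, 16, 16, 16, 16, 16, 16, 16],
  "travel": [
    [0, 9.8, -2.1],
    [0, 22.9, -5.6],
    [0, 36.2, -8.5],
    [0, 49.6, -10.7],
    [0, 63.2, -12.2],
    [0, 76.9, -13.1],
    [0, 90.6, -13.2],
    [0, 104.3, -12.7],
    [0, 118, -11.5],
    [0, 131.7, -9.6]
  ],
  "dr": [
    [0.017, 0, 0],
    [0.042, 0, 0],
    [0.067, 0, 0],
    [0.092, 0, 0],
    [0.117, 0, 0],
    [0.142, 0, 0],
    [0.167, 0, 0],
    [0.192, 0, 0],
    [0.217, 0, 0],
    [0.242, 0, 0]
  ]
}}

```text
clock: 19.2
position: [526.8, 34.7, 458.2]
ee_rot: [0.856, -0.502, 0.063, -0.106]
contact_force: [0.1, 0.1, 0.3]
gripper_width: 16.2
grasp_force: 0.0
```

```bash
python3 t9.py 1.45 1.39 1.33 1.27 1.21 1.15 1.09 1.03 0.97 0.91
```

```text
19.2 [ 0.36  0.14 -0.19 -0.04 -1.    0.16] [526.76069231  34.74743286 458.16226904] [0.1 0.1 0.3] 16.22365064546823 0.029918805230408907
[[-0.2, 12.4, -0.4], [-0.2, 26.2, -0.5], [-0.3, 39.9, 0.1], [-0.3, 53.7, 1.4], [-0.3, 67.3, 3.4], [-0.3, 80.8, 6.1], [-0.4, 94.2, 9.4], [-0.4, 107.4, 13.4], [-0.4, 120.3, 18.0], [-0.5, 133.0, 23.2]]
[[0.023, -0.001, 0.002], [0.048, -0.001, 0.002], [0.073, -0.001, 0.002], [0.098, -0.001, 0.002], [0.123, -0.001, 0.002], [0.148, -0.001, 0.002], [0.173, -0.001, 0.002], [0.198, -0.001, 0.002], [0.223, -0.001, 0.002], [0.248, -0.001, 0.002]]
1.45 [ 0.36  0.11 -0.22 -0.05 -0.97  0.17] 0.03
1.39 [ 0.35  0.09 -0.26 -0.05 -0.93  0.18] 0.04
1.33 [ 0.35  0.07 -0.29 -0.06 -0.9   0.19] 0.04
1.27 [ 0.34  0.05 -0.33 -0.07 -0.86  0.2 ] 0.04
1.21 [ 0.34  0.03 -0.36 -0.08 -0.82  0.22] 0.04
1.15 [ 0.33  0.01 -0.39 -0.1  -0.78  0.23] 0.04
1.09 [ 0.32 -0.01 -0.42 -0.11 -0.75  0.25] 0.04
1.03 [ 0.31 -0.03 -0.46 -0.13 -0.71  0.27] 0.04
0.97 [ 0.3  -0.04 -0.49 -0.15 -0.67  0.3 ] 0.04
0.91 [ 0.29 -0.05 -0.51 -0.17 -0.63  0.33] 0.04
```

Emit:
{"method": "move_arm", "body": {
  "fingers": [8, 8, 8],
  "travel": [
    [0, 0, 0],
    [0, 0, 0],
    [0, 0, 0]
  ],
  "dr": [
    [0, 0, 0],
    [0, 0, 0],
    [0, 0, 0]
  ]
}}

```text
clock: 19.5
position: [528.2, 35.7, 458.5]
ee_rot: [0.856, -0.502, 0.063, -0.105]
contact_force: [-2.5, 2.8, 5.3]
gripper_width: 8.8
grasp_force: 30.5
```

```bash
python3 t9.py 1.45|head -1
```

```text
19.5 [ 0.37  0.14 -0.19 -0.04 -1.    0.16] [528.23977522  35.68439009 458.52997225] [-2.5  2.8  5.3] 8.760604045743385 30.452350974082947
```

Emit:
{"method": "move_arm", "body": {
  "fingers": [14, 14, 14, 14, 14, 14, 14, 14, 14, 14],
  "travel": [
    [0, 12.4, -0.4],
    [0, 26.2, -0.5],
    [0, 39.9, 0.1],
    [0, 53.7, 1.4],
    [0, 67.3, 3.4],
    [0, 80.8, 6.1],
    [0, 94.2, 9.4],
    [0, 107.4, 13.4],
    [0, 120.3, 18],
    [0, 133, 23.2]
  ],
  "dr": [
    [0.023, 0, 0],
    [0.048, 0, 0],
    [0.073, 0, 0],
    [0.098, 0, 0],
    [0.123, 0, 0],
    [0.148, 0, 0],
    [0.173, 0, 0],
    [0.198, 0, 0],
    [0.223, 0, 0],
    [0.248, 0, 0]
  ]
}}

```text
clock: 20.5
position: [420.2, -24.9, 402.1]
ee_rot: [0.836, -0.491, 0.124, -0.21]
contact_force: [-0.2, 0.3, -0.3]
gripper_width: 13.8
grasp_force: 0.3
```

```bash
python3 t9.py 0.86 0.81 0.76 0.71 0.66 0.61 0.56 0.51 0.46 0.41
```

```text
20.5 [ 0.29 -0.05 -0.51 -0.17 -0.63  0.33] [420.20102875 -24.94513898 402.12749605] [-0.2  0.3 -0.3] 13.805613378880835 0.3157646209001541
[[-0.6, 11.7, 0.8], [-0.7, 22.8, 3.5], [-0.7, 33.8, 6.6], [-0.7, 44.5, 10.1], [-0.7, 55.1, 14.1], [-0.8, 65.5, 18.6], [-0.8, 75.7, 23.4], [-0.8, 85.7, 28.7], [-0.8, 95.3, 34.3], [-0.8, 104.8, 40.4]]
[[0.024, -0.0, 0.002], [0.044, -0.0, 0.002], [0.065, -0.0, 0.002], [0.086, -0.0, 0.002], [0.107, -0.0, 0.002], [0.128, -0.0, 0.002], [0.148, -0.0, 0.002], [0.169, -0.0, 0.002], [0.19, -0.0, 0.002], [0.211, 0.0, 0.002]]
0.86 [ 0.28 -0.06 -0.54 -0.19 -0.6   0.36] 0.03
0.81 [ 0.27 -0.07 -0.56 -0.22 -0.57  0.39] 0.03
0.76 [ 0.26 -0.07 -0.57 -0.25 -0.54  0.43] 0.04
0.71 [ 0.25 -0.08 -0.59 -0.29 -0.51  0.47] 0.04
0.66 [ 0.23 -0.08 -0.6  -0.33 -0.49  0.53] 0.05
0.61 [ 0.21 -0.07 -0.61 -0.38 -0.46  0.59] 0.06
0.56 [ 0.19 -0.07 -0.62 -0.44 -0.44  0.66] 0.07
0.51 [ 0.16 -0.06 -0.62 -0.52 -0.43  0.75] 0.09
0.46 [ 0.13 -0.06 -0.62 -0.59 -0.43  0.85] 0.1
0.41 [ 0.09 -0.04 -0.62 -0.68 -0.43  0.96] 0.11
```

Emit:
{"method": "move_arm", "body": {
  "fingers": [14, 14, 14, 14, 14, 14, 14, 14, 14, 14],
  "travel": [
    [-0.3, 11.7, 0.8],
    [-0.7, 22.8, 3.5],
    [-0.7, 33.8, 6.6],
    [-0.7, 44.5, 10.1],
    [-0.7, 55.1, 14.1],
    [-0.8, 65.5, 18.6],
    [-0.8, 75.7, 23.4],
    [-0.8, 85.7, 28.7],
    [-0.8, 95.3, 34.3],
    [-0.8, 104.8, 40.4]
  ],
  "dr": [
    [0.024, 0, 0.002],
    [0.044, 0, 0.002],
    [0.065, 0, 0.002],
    [0.086, 0, 0.002],
    [0.107, 0, 0.002],
    [0.128, 0, 0.002],
    [0.148, 0, 0.002],
    [0.169, 0, 0.002],
    [0.19, 0, 0.002],
    [0.211, 0, 0.002]
  ]
}}

```text
clock: 21.5
position: [355.9, -59.9, 316.9]
ee_rot: [0.809, -0.476, 0.174, -0.297]
contact_force: [-0.5, -0.5, -0.9]
gripper_width: 14.1
grasp_force: 0.6
```

```bash
python3 t9.py 0.37 0.33 0.29 0.25 0.21 0.17 0.13 0.10 0.07 0.05
```

```text
21.5 [ 0.09 -0.04 -0.61 -0.68 -0.43  0.97] [355.94607246 -59.88920579 316.93859005] [-0.5 -0.5 -0.9] 14.07173268000628 0.5864948965609074
[[0.0, 8.2, 3.2], [0.0, 16.3, 6.9], [0.0, 24.3, 10.9], [0.0, 32.0, 15.1], [0.0, 39.6, 19.6], [0.0, 47.0, 24.3], [0.0, 54.3, 29.2], [0.0, 59.6, 33.1], [0.0, 64.8, 37.1], [0.0, 68.2, 39.8]]
[[0.017, 0.001, 0.001], [0.033, 0.001, 0.001], [0.05, 0.001, 0.001], [0.066, 0.001, 0.001], [0.083, 0.001, 0.001], [0.1, 0.001, 0.001], [0.116, 0.001, 0.001], [0.129, 0.001, 0.001], [0.141, 0.001, 0.001], [0.149, 0.001, 0.001]]
0.37 [ 0.05 -0.03 -0.61 -0.76 -0.44  1.06] 0.1
0.33 [ 0.01 -0.02 -0.61 -0.83 -0.45  1.16] 0.1
0.29 [-0.03 -0.   -0.6  -0.91 -0.46  1.27] 0.1
0.25 [-0.08  0.01 -0.6  -0.98 -0.48  1.37] 0.1
0.21 [-0.12  0.03 -0.6  -1.06 -0.5   1.48] 0.1
0.17 [-0.17  0.05 -0.6  -1.13 -0.52  1.58] 0.1
0.13 [-0.21  0.07 -0.61 -1.2  -0.54  1.68] 0.1
0.1 [-0.24  0.09 -0.61 -1.24 -0.56  1.75] 0.07
0.07 [-0.28  0.1  -0.61 -1.29 -0.58  1.82] 0.07
0.05 [-0.3   0.12 -0.62 -1.32 -0.59  1.87] 0.05
```

Emit:
{"method": "move_arm", "body": {
  "fingers": [14, 14, 14, 14, 14, 14, 14, 14, 14, 14],
  "travel": [
    [0, 8.2, 3.2],
    [0, 16.3, 6.9],
    [0, 24.3, 10.9],
    [0, 32, 15.1],
    [0, 39.6, 19.6],
    [0, 47, 24.3],
    [0, 54.3, 29.2],
    [0, 59.6, 33.1],
    [0, 64.8, 37.1],
    [0, 68.2, 39.8]
  ],
  "dr": [
    [0.017, 0, 0],
    [0.033, 0, 0],
    [0.05, 0, 0],
    [0.066, 0, 0],
    [0.083, 0, 0],
    [0.1, 0, 0],
    [0.116, 0, 0],
    [0.129, 0, 0],
    [0.141, 0, 0],
    [0.149, 0, 0]
  ]
}}

```text
clock: 22.5
position: [333.0, -73.2, 242.3]
ee_rot: [0.785, -0.462, 0.209, -0.356]
contact_force: [0.0, 0.8, -1.4]
gripper_width: 13.9
grasp_force: 0.5
```

```bash
python3 t9.py 0.035 0.02 0.005 -0.01 -0.02 -0.03 -0.04|head -3
```

```text
22.5 [-0.3   0.12 -0.62 -1.32 -0.59  1.87] [333.04480662 -73.19924505 242.27905338] [ 0.   0.8 -1.4] 13.887459571760948 0.538006816059351
[[-0.5, 2.5, 1.6], [-0.5, 5.3, 3.3], [-0.5, 8.0, 5.1], [-0.4, 10.7, 6.9], [-0.4, 12.5, 8.1], [-0.4, 14.3, 9.3], [-0.4, 16.0, 10.5]]
[[0.008, 0.0, -0.001], [0.014, 0.0, -0.001], [0.02, 0.0, -0.001], [0.027, 0.0, -0.001], [0.031, 0.0, -0.001], [0.035, 0.0, -0.001], [0.039, 0.0, -0.001]]
```

Emit:
{"method": "move_arm", "body": {
  "fingers": [14, 14, 14, 14, 14, 14],
  "travel": [
    [-0.4, 2.5, 1.6],
    [-0.4, 5.3, 3.3],
    [-0.4, 8, 5.1],
    [-0.4, 10, 6.4],
    [-0.4, 11.5, 7.4],
    [-0.4, 11.5, 7.4]
  ],
  "dr": [
    [0.008, 0, 0],
    [0.014, 0, 0],
    [0.02, 0, 0],
    [0.02, 0, 0],
    [0.02, 0, 0],
    [0.02, 0, 0]
  ]
}}

```text
clock: 23.1
position: [331.2, -73.5, 229.6]
ee_rot: [0.781, -0.46, 0.214, -0.364]
contact_force: [-0.5, -0.3, -0.1]
gripper_width: 14.1
grasp_force: 0.0
```

```bash
python3 t9.py 0 |head -3
```

```text
23.1 [-0.35  0.15 -0.63 -1.4  -0.63  1.99] [331.2216048  -73.51243062 229.55270962] [-0.5 -0.3 -0.1] 14.087618140023947 0.0
[[0.2, -1.8, -1.4]]
[[0.001, -0.0, -0.0]]
```

Emit:
{"method": "move_arm", "body": {
  "fingers": [14, 14, 14, 14],
  "travel": [
    [0, 1, 0.6],
    [0, 2, 1.3],
    [0, 2.7, 1.8],
    [0, 2.7, 1.8]
  ],
  "dr": [
    [0, 0, 0],
    [0, 0, 0],
    [0, 0, 0],
    [0, 0, 0]
  ]
}}

```text
clock: 23.5
position: [331.7, -73.3, 227.7]
ee_rot: [0.781, -0.459, 0.215, -0.365]
contact_force: [1.1, 0.6, 5.4]
gripper_width: 13.9
grasp_force: 2.6
```

```bash
python3 t9.py 0 |head -3; python3 - <<'E'
from guard import *
from bench import arm
T,P=gpose(0,-1)
st=arm.read_state();z=R.from_quat(st["ee_rot"]).as_matrix()[:,2];print(z)
E
```

```text
23.5 [-0.36  0.16 -0.63 -1.41 -0.63  2.02] [331.74181237 -73.3011056  227.65151609] [1.1 0.6 5.4] 13.8885815699733 2.5655820965766907
[[0.1, -3.0, -3.0]]
[[-0.003, 0.0, 0.001]]
[ 0.671496    0.37322575 -0.64015284]
```

Emit:
{"method": "move_arm", "body": {
  "fingers": [20, 26, 26, 26, 26, 26, 26, 26],
  "travel": [
    [0, -1.5, -1.5],
    [0, -2.5, -2.5],
    [0, -2.5, -2.5],
    [0, -2.5, -15],
    [0, -2.5, -35],
    [0, -2.5, -60],
    [0, -2.5, -70],
    [0, -2.5, -70]
  ],
  "dr": [
    [0, 0, 0],
    [0, 0, 0],
    [0, 0, 0],
    [0, 0, 0],
    [0, 0, 0],
    [0, 0, 0],
    [0, 0, 0],
    [0, 0, 0]
  ]
}}

```text
clock: 24.3
position: [284.7, -98.7, 274.1]
ee_rot: [0.781, -0.459, 0.215, -0.364]
contact_force: [0.2, 0.2, 0.3]
gripper_width: 25.9
grasp_force: 0.0
```

```bash
cat > t10.py <<'E'
from plan import *
from bench import arm
import sys
st=arm.read_state();a=np.radians(25);Rl=R.from_euler("z",q[2])
ax=Rl.apply([-np.sin(a),0,np.cos(a)]);T=frame(-ax,Rl.apply([0,1,0]))*R.from_euler("z",-np.pi/2)
g=L2W(q,[-20,99,198])[0];P=g+ax*(155+float(sys.argv[1]))
print(st["clock"],st["joints"].round(2),st["position"].round(0),st["contact_force"].round(1),st["gripper_width"],delta(st,T,P))
if len(sys.argv)>2:
    j=ik(P,T,np.array([.66,-.21,-.62,.1,-.73,-.24]),0)[0];print(j);rows(st["joints"],j,int(sys.argv[2]),st,(T,P),(0,0,float(sys.argv[3])))
E
python3 t10.py 110 10 60;python3 - <<'E'
from guard import *
from bench import arm
m=arm.camera_model("top");t=arm.get_image("top")[:,:,::-1];cv2.imwrite("pics/t9.png",t);t0=cv2.imread("pics/top0.png")
for n,p in(("can",(285,402)),("coup",(416,362)),("tape",(368,372)),("guardopen",(285,175)),("key tray",(510,340))):
    x,y=(np.array(p)*.7).astype(int);a=t[y-14:y+14,x-14:x+14].astype(int);b=t0[y-14:y+14,x-14:x+14].astype(int);print(n,abs(a-b).mean().round(1))
E
```

```text
24.3 [-0.39 -0.01 -0.65 -1.21 -0.7   1.79] [285. -99. 274.] [0.2 0.2 0.3] 25.928760936078742 ([-111.0, -222.6, 9.8], [-0.4371, -0.0019, 0.0008])
[ 0.66556234 -0.19923133 -0.6360641   0.10324876 -0.70520783 -0.22239857]
travel [[-8.0, -22.0, -12.0], [-13.0, -45.0, -23.0], [-17.0, -69.0, -30.0], [-21.0, -94.0, -34.0], [-26.0, -119.0, -34.0], [-34.0, -142.0, -30.0], [-46.0, -164.0, -22.0], [-62.0, -185.0, -11.0], [-84.0, -205.0, -0.0], [-111.0, -223.0, 10.0]]
dr [[-0.07, -0.08, 0.02], [-0.15, -0.14, 0.03], [-0.23, -0.17, 0.04], [-0.31, -0.19, 0.04], [-0.37, -0.18, 0.04], [-0.42, -0.16, 0.03], [-0.46, -0.13, 0.02], [-0.47, -0.08, 0.01], [-0.46, -0.04, 0.0], [-0.44, -0.0, 0.0]]
tips/tcp lathe [([-154.0, 9.0, 178.0], [-278.0, -5.0, 298.0]), ([-158.0, 24.0, 194.0], [-271.0, 1.0, 323.0]), ([-159.0, 34.0, 210.0], [-261.0, 4.0, 347.0]), ([-157.0, 41.0, 225.0], [-248.0, 9.0, 368.0]), ([-151.0, 45.0, 238.0], [-233.0, 14.0, 387.0]), ([-140.0, 49.0, 248.0], [-214.0, 22.0, 402.0]), ([-124.0, 55.0, 257.0], [-193.0, 34.0, 414.0]), ([-105.0, 65.0, 264.0], [-172.0, 50.0, 423.0]), ([-82.0, 79.0, 272.0], [-151.0, 72.0, 431.0]), ([-59.0, 99.0, 281.0], [-132.0, 99.0, 438.0])]
can 3.9
coup 26.3
tape 8.9
guardopen 37.4
key tray 24.6
```

Emit:
{"method": "move_arm", "body": {
  "fingers": [26, 26, 26, 40, 40, 40, 40, 40, 40, 40],
  "travel": [
    [-8, -22, -12],
    [-13, -45, -23],
    [-17, -69, -30],
    [-21, -94, -34],
    [-26, -119, -34],
    [-34, -142, -30],
    [-46, -164, -22],
    [-62, -185, -11],
    [-84, -205, 0],
    [-111, -223, 10]
  ],
  "dr": [
    [-0.07, -0.08, 0.02],
    [-0.15, -0.14, 0.03],
    [-0.23, -0.17, 0.04],
    [-0.31, -0.19, 0.04],
    [-0.37, -0.18, 0.04],
    [-0.42, -0.16, 0.03],
    [-0.46, -0.13, 0.02],
    [-0.47, -0.08, 0.01],
    [-0.46, -0.04, 0],
    [-0.44, 0, 0]
  ]
}}

```text
clock: 25.35
position: [364.1, 73.9, 437.2]
ee_rot: [0.842, -0.495, 0.109, -0.184]
contact_force: [0.2, -0.9, -0.5]
gripper_width: 39.9
grasp_force: 0.0
```

```bash
python3 t10.py 110 6 0;python3 - <<'E'
from guard import *
from bench import arm
m=arm.camera_model("top");t=arm.get_image("top")[:,:,::-1];cv2.imwrite("pics/t10.png",t);t0=cv2.imread("pics/top0.png")
for n,p in(("can",(285,402)),("coup",(416,362)),("tape",(368,372)),("guardopen",(285,175)),("key tray",(510,340))):
    x,y=(np.array(p)*.7).astype(int);a=t[y-14:y+14,x-14:x+14].astype(int);b=t0[y-14:y+14,x-14:x+14].astype(int);print(n,abs(a-b).mean().round(1))
# coupling (bright ring) and tape (yellow) centroids
for im in(t0,t):
    h=cv2.cvtColor(im,cv2.COLOR_BGR2HSV);k=(h[...,0]>20)&(h[...,0]<30)&(h[...,1]>180);k[:,:230]=0;k[:,290:]=0;k[:230]=0;k[295:]=0;print("tape",np.argwhere(k).mean(0),k.sum())
    k=(h[...,1]<40)&(h[...,2]>150);c=k[235:272,272:310];print("coup",np.argwhere(c).mean(0),c.sum())
E
```

```text
25.35 [ 0.67 -0.19 -0.63  0.1  -0.71 -0.22] [364.  74. 437.] [ 0.2 -0.9 -0.5] 39.93161869163542 ([1.1, 2.0, -2.0], [0.0051, -0.0001, -0.0001])
[ 0.66556234 -0.19923133 -0.6360641   0.10324876 -0.70520783 -0.22239857]
travel [[0.0, 0.0, -0.0], [0.0, 1.0, -1.0], [1.0, 1.0, -1.0], [1.0, 1.0, -1.0], [1.0, 2.0, -2.0], [1.0, 2.0, -2.0]]
dr [[0.0, -0.0, 0.0], [0.0, -0.0, 0.0], [0.0, -0.0, 0.0], [0.0, -0.0, -0.0], [0.0, -0.0, -0.0], [0.01, -0.0, -0.0]]
tips/tcp lathe [([-57.0, 100.0, 280.0], [-130.0, 100.0, 437.0]), ([-58.0, 100.0, 281.0], [-130.0, 100.0, 438.0]), ([-58.0, 100.0, 281.0], [-131.0, 100.0, 438.0]), ([-58.0, 99.0, 281.0], [-131.0, 99.0, 438.0]), ([-59.0, 99.0, 281.0], [-132.0, 99.0, 438.0]), ([-59.0, 99.0, 281.0], [-132.0, 99.0, 438.0])]
can 51.7
coup 5.2
tape 2.9
guardopen 37.3
key tray 24.4
tape [263.10394265 259.13620072] 279
coup [17.93233083 19.56390977] 133
tape [262.83828383 258.75247525] 303
coup [17.95862069 19.43448276] 145
```

Emit:
{"method": "move_arm", "body": {
  "fingers": [40, 40, 40, 40, 40, 40, 14, 10, 8, 8],
  "travel": [
    [1.1, 2, 30],
    [1.1, 2, 60],
    [1.1, 2, 85],
    [1.1, 2, 98],
    [1.1, 2, 105],
    [1.1, 2, 105],
    [1.1, 2, 105],
    [1.1, 2, 105],
    [1.1, 2, 105],
    [1.1, 2, 105]
  ],
  "dr": [
    [0.005, 0, 0],
    [0.005, 0, 0],
    [0.005, 0, 0],
    [0.005, 0, 0],
    [0.005, 0, 0],
    [0.005, 0, 0],
    [0.005, 0, 0],
    [0.005, 0, 0],
    [0.005, 0, 0],
    [0.005, 0, 0]
  ]
}}

```text
clock: 26.4
position: [401.3, 91.6, 342.9]
ee_rot: [0.841, -0.495, 0.111, -0.189]
contact_force: [2.9, 2.1, 1.1]
gripper_width: 12.6
grasp_force: 59.7
```

```bash
python3 t10.py 3
```

```text
26.4 [ 0.64 -0.   -0.75  0.15 -0.39 -0.25] [401.  92. 343.] [2.9 2.1 1.1] 12.627191976034853 ([-1.5, -0.6, 2.1], [-0.005, 0.0005, -0.0])
```

Emit:
{"method": "move_arm", "body": {
  "fingers": [8, 8, 8, 8, 8, 8, 8, 8, 8, 8],
  "travel": [
    [0, 0, 0],
    [0, 0, 0],
    [0, 0, 0],
    [0, 0, 0],
    [0, 0, 0],
    [0, 0, 0],
    [0, 0, 0],
    [0, 0, 0],
    [0, 0, 0],
    [0, 0, 0]
  ],
  "dr": [
    [0, 0, 0.148],
    [0, 0, 0.296],
    [0, 0, 0.444],
    [0, 0, 0.592],
    [0, 0, 0.74],
    [0, 0, 0.888],
    [0, 0, 1.036],
    [0, 0, 1.184],
    [0, 0, 1.332],
    [0, 0, 1.48]
  ]
}}

```text
clock: 27.4
position: [400.0, 91.9, 342.4]
ee_rot: [-0.285, 0.933, 0.047, 0.213]
contact_force: [-11.9, 10.5, 7.3]
gripper_width: 12.5
grasp_force: 61.2
```

Emit:
{"method": "move_arm", "body": {
  "fingers": [8, 50, 50, 50, 50, 50, 50, 50],
  "travel": [
    [0, 0, 0],
    [0, 0, 0],
    [0, 0, 0],
    [0, 0, 0],
    [0, 0, -30],
    [0, 0, -75],
    [0, 0, -115],
    [0, 0, -115]
  ],
  "dr": [
    [0, 0, 0.07],
    [0, 0, 0.07],
    [0, 0, 0.07],
    [0, 0, 0.07],
    [0, 0, 0.07],
    [0, 0, 0.07],
    [0, 0, 0.07],
    [0, 0, 0.07]
  ]
}}

```text
clock: 28.2
position: [357.7, 66.9, 451.1]
ee_rot: [-0.255, 0.941, 0.054, 0.216]
contact_force: [0.1, 0.3, -0.2]
gripper_width: 50.0
grasp_force: 0.0
```

```bash
python3 t10.py 3; python3 - <<'E'
from guard import *
from bench import arm
m=arm.camera_model("wrist");w=arm.get_image("wrist")[:,:,::-1];cv2.imwrite("pics/w11.png",w)
m0=dict(np.load("w1.npz"));w0=cv2.imread("pics/w1.png")
# isolator: dark handle mean along the two bar directions (bar top level), now vs ON picture
g=cv2.cvtColor(w,cv2.COLOR_BGR2GRAY);g0=cv2.cvtColor(w0,cv2.COLOR_BGR2GRAY)
a=np.radians(25);ex=np.array([np.cos(a),0,np.sin(a)]);ey=np.array([0,1,0.]);c=np.array([-20,98,198.])-5*np.array([-np.sin(a),0,np.cos(a)])
for nm,mm,gg in(("before",m0,g0),("now",m,g)):
    for n,d in(("x+",ex),("x-",-ex),("y+",ey),("y-",-ey)):
        P=proj(mm,L2W(q,[c+d*s for s in np.arange(17,23)])).round().astype(int);print(nm,n,[int(gg[y,x]) for x,y in P])
# pointed white mark near handle tips
# guard bar shut: brightness profile across the bar vs. prediction
b=bar(0);P=proj(m,L2W(q,[b+[s,0,0] for s in range(-20,21,4)]));print("bar",P[5].round(),[int(g[int(y),int(x)]) if 0<=x<560 and 0<=y<420 else -1 for x,y in P])
E
```

```text
28.2 [ 0.66 -0.22 -0.62  0.1  -0.73 -1.76] [358.  67. 451.] [ 0.1  0.3 -0.2] 49.97988020253106 ([1.2, 2.0, 121.4], [-0.0098, 0.0102, -1.5497])
before x+ [48, 51, 50, 49, 53, 90]
before x- [48, 49, 46, 45, 42, 38]
before y+ [39, 38, 57, 76, 85, 89]
before y- [89, 148, 152, 130, 86, 50]
now x+ [48, 48, 48, 68, 104, 149]
now x- [47, 44, 46, 44, 41, 42]
now y+ [34, 35, 47, 63, 80, 76]
now y- [99, 130, 140, 141, 111, 66]
bar [134.  51.] [123, 135, 137, 83, 144, 219, 147, 66, 69, 97, 73]
```

```bash
python3 -c "
from bench import arm
print(arm.job_done())"
```

```text
the job is handed in; nothing more can be done
None
```

The job is handed in at about 28 s: isolator turned OFF, key pulled and laid flat in the tray, guard lowered onto its stop, then isolator back ON; image checks showed the coupling and tape unmoved, and the spray can was not re-checked at the end.

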